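# Clamp the shot-out bolt latches until the torque knob clicks

## Task

Wind the jig's knob back to open the clamp, then lay every bolt latch whose bolt is shot out flat on the jig's bed, side by side between jaw and fence, lengthwise with the bolt pointing out over the fence, and after that turn the knob clockwise until its slip clutch clicks, so that they are held ready for drilling. The latches whose bolts are drawn in are finished: lay them flat on the floor of the wooden drawer box, next to each other. Leave every bolt as it is set and do not disturb the bottle, the square or the offcut.

Things in the scene. Friction and masses are not known exactly. Their poses are not given: they have to be found in the camera images.
- knob_grip (a point): the clamp's fluted round steel knob, 36 mm in diameter and 40 mm tall, on an upright axis on top of the jig's grey gearbox; the point lies on the axis, 26 mm above the gearbox top and 20 mm below the knob's top, 70 mm above the bench. The gearbox (56 x 64 mm, 44 mm high) stands under it
- knob (a joint): slip of the knob's clutch in rad: how far the knob has turned relative to the spindle inside it, growing clockwise seen from above; it may start at any value. Clockwise turning winds the jaw 10 mm per rad towards the fence, anticlockwise winds it back, and this value then stays the same. When the jaw is stopped by something the clutch gives way at about 0.2 N m: the knob clicks round while the jaw stands still, and this value changes with the turning (either way)
- jaw (a joint): travel of the sliding jaw towards the fence in m: 0 fully open, 0.052 fully closed. Clear gap between jaw and fence = 0.100 m minus this value, so it reads 0.030 when a 70 mm latch is clamped lengthwise. It stays where it is left. It starts too far closed to take a latch
- jaw_face (a point): middle of the pressing face of the sliding jaw, an aluminium bar 184 mm wide and 14 mm high above the bed; x axis points to the fence
- jig_bed (a point): the clamping bed of the wooden jig: the point lies on the bed's surface, 12 mm above the bench, where the middle of a clamped latch comes to lie; x axis points level across the fence (the aluminium fence bar, 190 mm wide, 16 mm thick and 14 mm high above the bed, has its inner face at x = +35 mm), y axis runs along the fence. The bed is 200 mm wide (y from -100 to 100 mm); with the jaw at 0 its face is at x = -65 mm and the knob's axis is at x = -109.5 mm, y = 0
- drawer_in (a point): open shallow wooden drawer box, 160 x 210 mm and 46 mm high outside, walls 9 mm thick; the point is the centre of its inner floor, x along the 160 mm side, y along the 210 mm side; the floor lies 9 mm above the bench
- latch_a_mid (a point): a bolt latch, lying flat: steel base plate 70 x 40 x 10 mm with an upright aluminium housing 52 x 18 x 28 mm on top (38 mm high in all, a small stud on top rises 7 mm more); about 190 g; the point is its centre, 19 mm above its underside; x axis along the 70 mm length the way its bolt points, z up. The housing is the place to grip, across its 18 mm (y). May be absent
- bolt_a (a joint): how far the round 12 mm bolt of latch a sticks out past the end of its base plate, in m: 0 drawn in, up to 0.022 shot out; held by about 5 N of friction; its axis is 24 mm above the latch's underside
- latch_b_mid (a point): a bolt latch, lying flat: steel base plate 70 x 40 x 10 mm with an upright aluminium housing 52 x 18 x 28 mm on top (38 mm high in all, a small stud on top rises 7 mm more); about 190 g; the point is its centre, 19 mm above its underside; x axis along the 70 mm length the way its bolt points, z up. The housing is the place to grip, across its 18 mm (y). May be absent
- bolt_b (a joint): how far the round 12 mm bolt of latch b sticks out past the end of its base plate, in m: 0 drawn in, up to 0.022 shot out; held by about 5 N of friction; its axis is 24 mm above the latch's underside
- latch_c_mid (a point): a bolt latch, lying flat: steel base plate 70 x 40 x 10 mm with an upright aluminium housing 52 x 18 x 28 mm on top (38 mm high in all, a small stud on top rises 7 mm more); about 190 g; the point is its centre, 19 mm above its underside; x axis along the 70 mm length the way its bolt points, z up. The housing is the place to grip, across its 18 mm (y). May be absent
- bolt_c (a joint): how far the round 12 mm bolt of latch c sticks out past the end of its base plate, in m: 0 drawn in, up to 0.022 shot out; held by about 5 N of friction; its axis is 24 mm above the latch's underside
- latch_d_mid (a point): a bolt latch, lying flat: steel base plate 70 x 40 x 10 mm with an upright aluminium housing 52 x 18 x 28 mm on top (38 mm high in all, a small stud on top rises 7 mm more); about 190 g; the point is its centre, 19 mm above its underside; x axis along the 70 mm length the way its bolt points, z up. The housing is the place to grip, across its 18 mm (y). May be absent
- bolt_d (a joint): how far the round 12 mm bolt of latch d sticks out past the end of its base plate, in m: 0 drawn in, up to 0.022 shot out; held by about 5 N of friction; its axis is 24 mm above the latch's underside
- latch_e_mid (a point): a bolt latch, lying flat: steel base plate 70 x 40 x 10 mm with an upright aluminium housing 52 x 18 x 28 mm on top (38 mm high in all, a small stud on top rises 7 mm more); about 190 g; the point is its centre, 19 mm above its underside; x axis along the 70 mm length the way its bolt points, z up. The housing is the place to grip, across its 18 mm (y). May be absent
- bolt_e (a joint): how far the round 12 mm bolt of latch e sticks out past the end of its base plate, in m: 0 drawn in, up to 0.022 shot out; held by about 5 N of friction; its axis is 24 mm above the latch's underside
- latch_f_mid (a point): a bolt latch, lying flat: steel base plate 70 x 40 x 10 mm with an upright aluminium housing 52 x 18 x 28 mm on top (38 mm high in all, a small stud on top rises 7 mm more); about 190 g; the point is its centre, 19 mm above its underside; x axis along the 70 mm length the way its bolt points, z up. The housing is the place to grip, across its 18 mm (y). May be absent
- bolt_f (a joint): how far the round 12 mm bolt of latch f sticks out past the end of its base plate, in m: 0 drawn in, up to 0.022 shot out; held by about 5 N of friction; its axis is 24 mm above the latch's underside
- glue_bottle: white glue bottle with red cap, 56 mm in diameter, 130 mm tall; origin at its base; a bystander
- try_square: joiner's square lying flat, 130 x 80 mm; origin under the middle of its wooden stock; a bystander
- offcut: wooden offcut, 60 x 110 x 22 mm; origin under its centre; a bystander
There are look-alikes about, which are no part of the job. What is shaped like the part that bears latch_c_mid but orange or purple is not meant. What is shaped like the part that bears latch_b_mid but green or orange is not meant.

How it is judged:
By the outcome, as a careful person would: the job done as asked, in the order asked, and still so for the second after the job is handed in, with the robot touching nothing.
Of latch_a, latch_b, latch_c, latch_d, latch_e, latch_f only 4 to 6 are there at a start; the rules pass over those that are not, and their reading is None.
At some moment in a run one of latch_a, latch_b, latch_c, latch_d, latch_e, latch_f may be knocked a few centimetres aside while the robot is not near it.
It also fails if it takes over 210 s, if anything falls off the work surface, if the arm or the gripper's body presses on something with over 40 N, if the wrist force passes 120 N, or if a joint passes its speed limit or range.

## Robot

A 6-joint arm with a two-finger parallel gripper is mounted at the origin on the work surface. World frame = base frame: x ahead of the robot, y to its left, z up, the work surface at z = 0. Lengths are in mm, angles in rad, forces in N, time in s.
With the tool pointing down it reaches from about 300 to 775 mm from the base axis. Payload 14.6 kg.
Tool frame: the origin (TCP) lies between the finger pads; the fingertips stand manip.finger_overhang ahead of it and the grasp point (between the pads) lies 2 mm behind it (manip.finger_overhang is the distance from the TCP to the fingertips, in mm); z points along the fingers, y is the direction in which the jaws open and shut (so a half turn about z gives the same grasp; the last joint's range is limited). The gripper opens to 94 mm and grips with 3 to 60 N. Pads are 16 mm wide; open, the fingers measure 119 mm over their backs; the gripper's body (75 mm by 177 mm) begins 78 mm behind the grasp point.
Start: joints at [1.268, 0.3, 1.521, -0, 1.321, -0.067], TCP at [128.49, 534.771, 222.446] pointing down, gripper open.
Joint ranges: [-3.03, 3.03], [-0.79, 2.21], [0.23, 2.52], [-1.04, 4.18], [0, 3.07], [-2.55, 2.55]. Speed limits (rad/s): [2.22, 2.22, 2.57, 3.14, 3.14, 3.14].

## Interface

Orientations are given as [roll, pitch, yaw] about the fixed x, y, z axes, in that order (R = Rz(yaw) Ry(pitch) Rx(roll)).
In Python, from cell import manip gives the robot as it stands.
- The arm moves only by the tool drive_tool, never from a script. Its argument "steps" is a list of rows, each an object with "delta_pos": the shift along the world's x, y, z in mm, a list of three; "yaw": the turn about the world's z in rad; "hand": the finger opening in mm, from 0 to 94. A call has 1 to 5 rows; each row shifts and turns the commanded pose from where the row before left it; what a row does not reach is not made up. A row lasts 1/12 s, in which the tool goes at most 41.7 mm and 7.16 degrees, less where a joint would pass 70% of its speed; a pose out of reach is approached as far as the arm can. A call is refused whole if a number of a shift passes 41.7 or a number of a turn 0.125, either way. A call with a gripper value outside its range is refused whole. The fingers move at their own pace and stop on an object; "squeeze" is the grip in N (left out, the last holds). Time passes only in rows, so rows that do not move let the fingers close. It gives the time, the measured TCP pose, the force and the opening at its end, in the units of the state.
- manip.read_state(): the state, without advancing time (a new reading comes with each control period).
- manip.camera(name): name is "side" or "top"; returns a dict with "frame" (420x560x3 uint8, red, green, blue), "range_z" (420x560 float32, mm along the optical axis (not along the pixel's ray), 0 where there is no reading), "intrinsics" (3x3 intrinsics, pixels), "dist_coeffs" ([k1, k2, p1, p2, k3] as OpenCV has them; the pictures are not rectified), "position" and "attitude" of the camera in the world. Camera axes: x right, y down, z forward; pixel columns grow to the right and rows downward; lengths in mm; the calibration is good to about 2 mm. A picture is of the moment at which its call begins.
- manip.sign_off(): hands the job in, once; it reports no verdict.
The state is a dict: "clock": time; "joints": joint angles; "qd": joint speeds; "effort": joint torques, N m; "eef_pos": TCP position; "eef_rot": TCP orientation; "wrist_force": force on the tool from outside, world axes, zero at the start; "moment": the same for the moment, N m; "finger_gap": finger opening in mm.
Only numpy, scipy, OpenCV 4.12 (cv2) and the standard library are available. Lean on these libraries where they do the work, as an engineer would, in place of code of your own. Each camera call takes 0.05 s, during which the arm holds its last target.

## Working session

There is one attempt and no reset: what is moved stays moved. The work goes in short steps, Python scripts to look and compute and a tool call to move; the robot and the scene stay as the last step left them, time stands still between calls to the robot, and variables do not carry over. Pictures are saved under pics/ and viewed, and the job is handed in when it is done.

Besides the shell and the picture viewer there is one more tool, called after "Call:" as name(argument=value, ...), one argument or row to a line, values as JSON. drive_tool: Moves the arm, as the interface text tells. Its arguments: {"type":"object","properties":{"steps":{"type":"array"},"squeeze":{"type":"number"}},"required":["steps"]}

```bash
ls; mkdir -p pics; python3 - <<'E'
from cell import manip
import cv2
print(manip.finger_overhang); print(manip.read_state())
for n in("side","top"):
    c=manip.camera(n); cv2.imwrite(f"pics/{n}0.png",c["frame"][:,:,::-1])
    print(n,c["intrinsics"],c["dist_coeffs"],c["position"],c["attitude"])
E
```

```text
pics
17.0
{'clock': 0.0, 'joints': array([ 1.26840414e+00,  3.00472304e-01,  1.52162030e+00, -5.43756868e-06,
        1.32069339e+00, -6.66106566e-02]), 'qd': array([-0.0014072 ,  0.00088936, -0.00017066,  0.00078673, -0.00121484,
        0.00035552]), 'effort': array([-1.30446566e-03, -5.31778944e+01, -3.52747750e+01,  7.07415026e-02,
        2.43245781e-02, -9.58158012e-05]), 'eef_pos': array([128.41455174, 534.53367217, 221.86907022]), 'eef_rot': array([-3.14040161e+00, -7.41750956e-05,  2.90581243e+00]), 'wrist_force': array([-0.50176484, -0.10664009, -0.33844296]), 'moment': array([ 0.02105346, -0.01165016, -0.02459288]), 'finger_gap': 94.15545579575408}
side [[462.90913443   0.         287.48820667]
 [  0.         462.90913443 208.8946148 ]
 [  0.           0.           1.        ]] [0.02906167 0.         0.         0.         0.        ] [518.90046438 649.81831787 700.57304349] [-2.32849471  0.00326718 -3.12011643]
top [[496.01212686   0.         280.2765355 ]
 [  0.         496.01212686 211.56750026]
 [  0.           0.           1.        ]] [0.0489435 0.        0.        0.        0.       ] [ 320.10240114  -20.04081788 1258.09604369] [-2.94346665  0.02465647 -1.56876471]
```

View pics/top0.png

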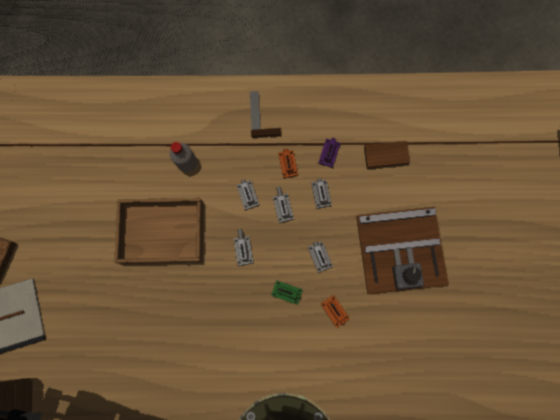

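View pics/side0.png

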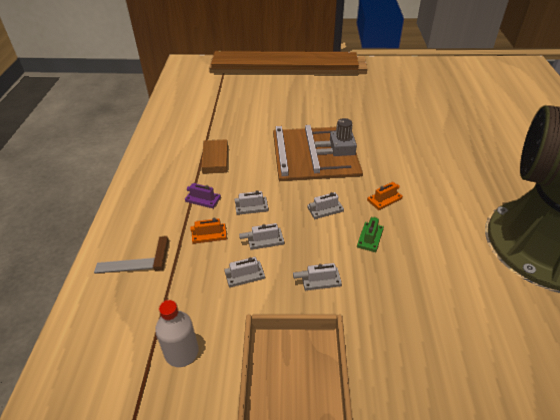

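```bash
cat > h.py <<'E'
import numpy as np, cv2
from scipy.spatial.transform import Rotation as R
from cell import manip
def cam(n):
    c=manip.camera(n); c["R"]=R.from_euler("xyz",c["attitude"]).as_matrix(); c["p"]=np.array(c["position"]); return c
def rays(c,uv):
    uv=np.asarray(uv,float).reshape(-1,1,2)
    q=cv2.undistortPoints(uv,c["intrinsics"],np.array(c["dist_coeffs"])).reshape(-1,2)
    return np.c_[q,np.ones(len(q))]
def plane(c,uv,z):
    d=rays(c,uv)@c["R"].T; t=(z-c["p"][2])/d[:,2]; return c["p"]+d*t[:,None]
def cloud(c):
    h,w=c["range_z"].shape; v,u=np.mgrid[:h,:w]
    d=rays(c,np.c_[u.ravel(),v.ravel()])*c["range_z"].reshape(-1,1)
    P=d@c["R"].T+c["p"]; P[c["range_z"].ravel()==0]=np.nan; return P.reshape(h,w,3)
def proj(c,P):
    rv,_=cv2.Rodrigues(c["R"].T); return cv2.projectPoints(np.asarray(P,float).reshape(-1,1,3),rv,-c["R"].T@c["p"],c["intrinsics"],np.array(c["dist_coeffs"]))[0].reshape(-1,2)
def crop(c,x0,y0,x1,y1,s,fn):
    im=c["frame"][y0:y1,x0:x1,::-1]; im=cv2.resize(im,None,fx=s,fy=s,interpolation=cv2.INTER_CUBIC)
    im=np.clip(im.astype(float)*1.5,0,255).astype(np.uint8); cv2.imwrite("pics/"+fn,im)
E
python3 - <<'E'
from h import *
c=cam("side"); crop(c,180,110,380,300,4,"s1.png")
P=cloud(c)
for uv in [(300,360),(500,100),(245,330)]: print(uv,P[uv[1],uv[0]])
t=cam("top"); crop(t,220,130,460,310,3,"t1.png"); Q=cloud(t)
for uv in [(160,230),(280,340),(410,230),(412,270)]: print(uv,Q[uv[1],uv[0]])
E
```

```text
(300, 360) [509.09309896 273.82850884  10.33335778]
(500, 100) [ -66.74390698 -557.67767966    1.26461627]
(245, 330) [598.1815872  242.95027576  46.01258177]
(160, 230) [523.64424707 318.91164002   9.2478506 ]
(280, 340) [251.72241858  11.39663277   5.1016797 ]
(410, 230) [ 521.59841723 -315.26430955   14.26670323]
(412, 270) [ 415.48410144 -297.6342575    87.71316892]
```

View pics/s1.png

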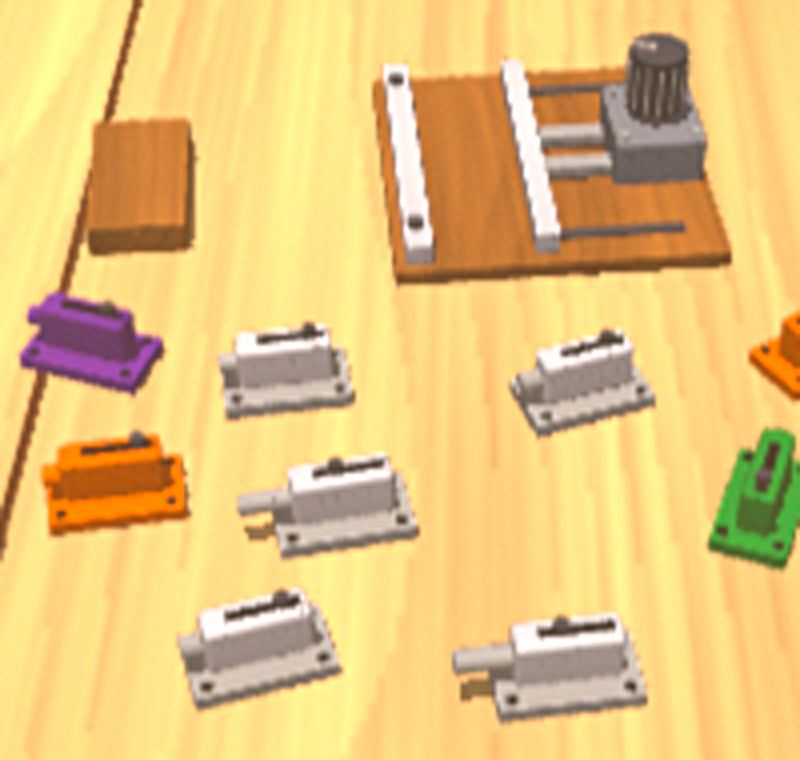

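View pics/t1.png

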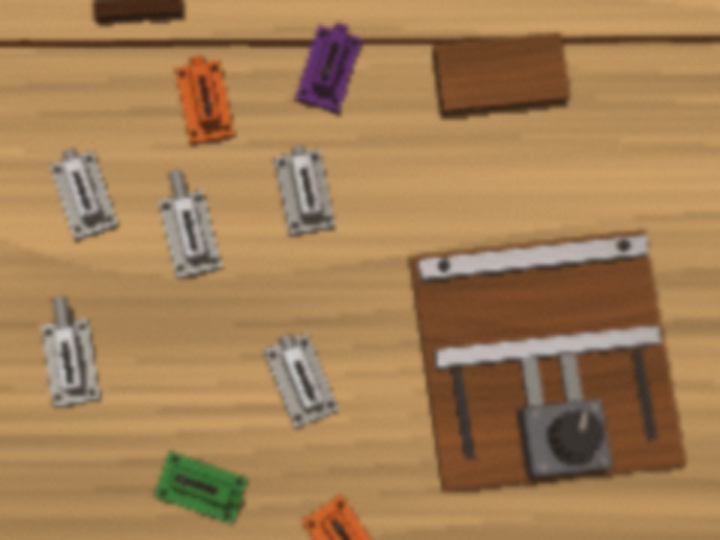

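```bash
cat >> h.py <<'E'
def latches(c,P,lo=31,hi=43,xr=(330,700),yr=(-160,450),amin=300,amax=2500):
    """housing tops: world rects"""
    hsv=cv2.cvtColor(c["frame"],cv2.COLOR_RGB2HSV)
    m=(hsv[...,1]<70)|(hsv[...,2]<70)
    with np.errstate(invalid='ignore'):
        m=m&(P[...,2]>lo)&(P[...,2]<hi)&(P[...,0]>xr[0])&(P[...,0]<xr[1])&(P[...,1]>yr[0])&(P[...,1]<yr[1])
    n,l,s,_=cv2.connectedComponentsWithStats(m.astype(np.uint8),connectivity=8)
    o=[]
    for i in range(1,n):
        if s[i,4]<15: continue
        q=P[l==i]; r=rect(q)
        if r[1]*r[2]<amin or r[1]*r[2]>amax: continue
        o.append((r,s[i,4],np.median(q[:,2])))
    return o
def rect(q):
    (cx,cy),(w,h),a=cv2.minAreaRect(q[:,:2].astype(np.float32))
    a=np.radians(a)
    if w<h: w,h=h,w; a+=np.pi/2
    a=(a+np.pi/2)%np.pi-np.pi/2
    return np.array([cx,cy]),w,h,a
E
python3 - <<'E'
from h import *
for n in("top","side"):
    c=cam(n);P=cloud(c)
    for o in latches(c,P): print(n,np.round(o[0][0],1),np.round(o[0][1:3],1),round(o[0][3],3),o[1],round(o[2],1))
E
```

```text
top [684.5 249.9] [40.1  9.9] -1.218 25 36.9
top [620.4 -94.2] [56.1 18.2] 0.18 139 36.8
top [616.   95.9] [51.7 17.7] 0.329 136 36.8
top [582.8   4.8] [54.6 17.8] 0.239 134 37.0
top [471.3 105.1] [51.7 18.1] 0.163 143 37.4
top [457.9 -88.3] [55.6 17.9] 0.388 149 36.8
top [367.5  -5.1] [50.5 17.8] 1.238 113 36.9
side [617.4 -93.9] [50.1 20.6] 0.178 160 37.5
side [454.2 -87.3] [51.7 19. ] 0.405 168 37.5
side [582.    5.1] [52.9 19.2] 0.216 197 37.9
side [616.6  97.3] [54.6 18.7] 0.269 241 38.0
side [470.4 105. ] [53.5 18.4] 0.155 246 37.9
```

```bash
cat >> h.py <<'E'
def comps(P,z0,z1,xr,yr,amin=20,mask=None):
    with np.errstate(invalid='ignore'):
        m=(P[...,2]>z0)&(P[...,2]<z1)&(P[...,0]>xr[0])&(P[...,0]<xr[1])&(P[...,1]>yr[0])&(P[...,1]<yr[1])
    if mask is not None: m&=mask
    n,l,s,_=cv2.connectedComponentsWithStats(m.astype(np.uint8),connectivity=8)
    for i in range(1,n):
        if s[i,4]>=amin:
            q=P[l==i]; r=rect(q); print(np.round(r[0],1),np.round(r[1:3],1),round(r[3],4),s[i,4],"z",round(float(np.median(q[:,2])),1),"med",np.round(np.median(q[:,:2],axis=0),1))
E
python3 - <<'E'
from h import *
for n in("top","side"):
    c=cam(n);P=cloud(c)
    for nm,a in dict(knob=(82,95),box=(38,50),bars=(21,30),board=(8,16)).items():
        print(n,nm); comps(P,*a,(340,640),(-430,-190))
    print("drawer rim");comps(P,42,50,(400,640),(170,480))
    print("drawer fl");comps(P,5,14,(400,640),(170,480),200)
E
```

```text
top knob
[ 406.8 -298.3] [34.3 34.3] -0.5877 192 z 89.4 med [ 406.2 -298.5]
top box
[ 407.1 -299.6] [65.3 55.6] -1.4578 367 z 43.0 med [ 402.2 -287.7]
top bars
[ 557.9 -284.7] [189.1  16.5] -1.4586 454 z 25.3 med [ 557.9 -284.4]
[ 463.5 -294. ] [185.5  53.4] -1.4635 459 z 25.9 med [ 481.6 -301.6]
[ 444.4 -278.5] [18.3 11.3] 0.1662 30 z 22.6 med [ 445.2 -279.3]
top board
[ 577.8 -347.7] [54.8  4.2] -1.4552 34 z 12.9 med [ 577.8 -345.7]
[ 564.  -225.8] [68.7  4.4] -1.4632 41 z 11.5 med [ 563.7 -227.9]
[ 462.8 -294.2] [201.1 180.1] -1.4665 3797 z 11.7 med [ 466.2 -285.6]
[ 456.7 -295.4] [39.3 18.5] 0.1144 106 z 11.8 med [ 456.2 -295.7]
drawer rim
[585.5 404.4] [60.4 33.1] -0.8139 101 z 45.1 med [589.7 412.1]
[593.4 351.7] [32.9  7.8] -1.5523 41 z 45.5 med [593.7 353.7]
[519.6 314.5] [211.6 159.6] -1.5543 724 z 45.1 med [489.  280.8]
drawer fl
[522.5 319.9] [190.  139.2] -1.5567 3568 z 8.7 med [521.1 319.7]
side knob
[ 405.6 -299.5] [35.7 34.9] -0.9268 138 z 89.9 med [ 406.1 -295.4]
side box
[ 405.4 -299.6] [65.8 55.9] -1.4626 266 z 44.2 med [ 409.  -284.5]
side bars
[ 473.3 -297.2] [160.8 124.7] -0.902 450 z 26.5 med [ 472.8 -278.2]
[ 556.7 -284.6] [190.   16.2] -1.4607 298 z 26.7 med [ 555.9 -275.7]
side board
[ 445.5 -365.4] [67.  64.8] 0.0753 257 z 12.9 med [ 452.9 -368.1]
[ 460.4 -293.8] [202.1 182.5] -1.5035 2049 z 12.7 med [ 493.1 -249.6]
[ 568.4 -287.3] [191.3   7.1] -1.4601 139 z 12.5 med [ 567.6 -276. ]
[ 453.1 -306.9] [38.9 12.8] 0.1367 41 z 13.0 med [ 454.9 -306.2]
drawer rim
[518.5 296.1] [170.5 159.6] -1.552 1645 z 45.3 med [517.9 279.1]
drawer fl
[518.5 290.8] [153.2 142.5] -1.553 8183 z 9.0 med [518.5 299.9]
```

Call:
drive_tool(
  steps=[
    {"delta_pos": [25,-28,0],"yaw": -0.12,"hand": 94},
    {"delta_pos": [25,-28,0],"yaw": -0.12,"hand": 94},
    {"delta_pos": [25,-28,0],"yaw": -0.12,"hand": 94},
    {"delta_pos": [25,-28,0],"yaw": -0.12,"hand": 94},
    {"delta_pos": [25,-28,0],"yaw": -0.12,"hand": 94},
  ],
  squeeze=40,
)

```text
clock: 0.82
eef_pos: [254.2, 393.3, 222.5]
eef_rot: [3.141, -0.0, 2.3]
wrist_force: [0.9, 1.2, 0.1]
finger_gap: 93.9
```

Call:
drive_tool(
  steps=[
    {"delta_pos": [25,-28,0],"yaw": -0.12,"hand": 94},
    {"delta_pos": [25,-28,0],"yaw": -0.12,"hand": 94},
    {"delta_pos": [25,-28,0],"yaw": -0.12,"hand": 94},
    {"delta_pos": [25,-28,0],"yaw": -0.12,"hand": 94},
    {"delta_pos": [25,-28,0],"yaw": -0.12,"hand": 94},
  ],
)

```text
clock: 1.23
eef_pos: [379.4, 253.2, 222.7]
eef_rot: [3.141, -0.0, 1.7]
wrist_force: [1.2, -0.1, 0.1]
finger_gap: 93.9
```

Call:
drive_tool(
  steps=[
    {"delta_pos": [2,-39,0],"yaw": -0.12,"hand": 94},
    {"delta_pos": [2,-39,0],"yaw": -0.12,"hand": 94},
    {"delta_pos": [2,-39,0],"yaw": -0.12,"hand": 94},
    {"delta_pos": [2,-39,0],"yaw": -0.12,"hand": 94},
    {"delta_pos": [2,-39,0],"yaw": -0.12,"hand": 94},
  ],
)

```text
clock: 1.65
eef_pos: [388.1, 58.0, 222.6]
eef_rot: [3.141, -0.0, 1.1]
wrist_force: [1.4, 0.2, -0.8]
finger_gap: 94.2
```

Call:
drive_tool(
  steps=[
    {"delta_pos": [2,-39,0],"yaw": -0.12,"hand": 94},
    {"delta_pos": [2,-39,0],"yaw": -0.12,"hand": 94},
    {"delta_pos": [2,-39,0],"yaw": -0.12,"hand": 94},
    {"delta_pos": [2,-39,0],"yaw": -0.12,"hand": 94},
    {"delta_pos": [2,-39,0],"yaw": -0.12,"hand": 94},
  ],
)

```text
clock: 2.07
eef_pos: [398.1, -137.3, 222.7]
eef_rot: [3.141, -0.0, 0.5]
wrist_force: [1.4, 1.0, -1.0]
finger_gap: 93.8
```

Call:
drive_tool(
  steps=[
    {"delta_pos": [2,-39,0],"yaw": -0.12,"hand": 94},
    {"delta_pos": [2,-39,0],"yaw": -0.12,"hand": 94},
    {"delta_pos": [2,-39,0],"yaw": -0.12,"hand": 94},
    {"delta_pos": [0,-10,0],"yaw": -0.12,"hand": 94},
    {"delta_pos": [0,0,0],"yaw": 0,"hand": 94},
  ],
)

```text
clock: 2.48
eef_pos: [404.1, -264.4, 222.0]
eef_rot: [-3.141, 0.001, 0.017]
wrist_force: [0.7, 0.3, -0.7]
finger_gap: 94.3
```

Call:
drive_tool(
  steps=[
    {"delta_pos": [2,-35,0],"yaw": 0,"hand": 94},
    {"delta_pos": [0,0,-40],"yaw": 0,"hand": 94},
    {"delta_pos": [0,0,-40],"yaw": 0,"hand": 94},
    {"delta_pos": [0,0,-40],"yaw": 0,"hand": 94},
    {"delta_pos": [0,0,-34],"yaw": 0,"hand": 94},
  ],
)

```text
clock: 2.9
eef_pos: [406.1, -295.8, 66.4]
eef_rot: [-3.141, 0.001, 0.03]
wrist_force: [1.2, -0.3, 0.2]
finger_gap: 93.9
```

Call:
drive_tool(
  steps=[
    {"delta_pos": [0,0,0],"yaw": 0,"hand": 20},
    {"delta_pos": [0,0,0],"yaw": 0,"hand": 20},
    {"delta_pos": [0,0,0],"yaw": 0,"hand": 20},
    {"delta_pos": [0,0,0],"yaw": 0,"hand": 20},
    {"delta_pos": [0,0,0],"yaw": 0,"hand": 20},
  ],
  squeeze=40,
)

```text
clock: 3.32
eef_pos: [407.3, -297.7, 70.5]
eef_rot: [3.139, -0.003, 0.027]
wrist_force: [-0.6, 0.3, -0.0]
finger_gap: 64.2
```

Call:
drive_tool(
  steps=[
    {"delta_pos": [0,0,0],"yaw": 0,"hand": 20},
    {"delta_pos": [0,0,0],"yaw": 0,"hand": 20},
    {"delta_pos": [0,0,0],"yaw": 0,"hand": 20},
    {"delta_pos": [0,0,0],"yaw": 0,"hand": 20},
    {"delta_pos": [0,0,0],"yaw": 0,"hand": 20},
  ],
)

```text
clock: 3.73
eef_pos: [406.9, -300.5, 69.4]
eef_rot: [3.134, -0.002, 0.026]
wrist_force: [-1.3, -24.5, -3.9]
finger_gap: 35.5
```

```bash
python3 - <<'E'
from cell import manip
s=manip.read_state(); print(s["eef_pos"],s["eef_rot"],s["wrist_force"],s["moment"],s["finger_gap"],s["joints"])
E
```

```text
[ 406.92303065 -300.51864209   69.37648656] [ 3.13437190e+00 -2.30887076e-03  2.60953030e-02] [ -1.2602368  -24.48998746  -3.93203454] [-4.6192386   0.39032437  0.02266542] 35.503970953985714 [-0.70660283  0.38785871  1.79586781 -0.00469594  0.95132519  0.84082051]
```

Call:
drive_tool(
  steps=[
    {"delta_pos": [0,-2,0],"yaw": 0,"hand": 20},
    {"delta_pos": [0,0,0],"yaw": 0,"hand": 20},
    {"delta_pos": [0,0,0],"yaw": 0,"hand": 20},
  ],
)

```text
clock: 3.98
eef_pos: [406.9, -301.0, 69.2]
eef_rot: [3.138, -0.002, 0.026]
wrist_force: [-1.0, -10.8, -0.6]
finger_gap: 35.0
```

Call:
drive_tool(
  steps=[
    {"delta_pos": [0,-1.5,0],"yaw": 0,"hand": 20},
    {"delta_pos": [0,0,0],"yaw": 0,"hand": 20},
    {"delta_pos": [0,0,0],"yaw": 0.1,"hand": 20},
    {"delta_pos": [0,0,0],"yaw": 0.1,"hand": 20},
    {"delta_pos": [0,0,0],"yaw": 0.1,"hand": 20},
  ],
)

```text
clock: 4.4
eef_pos: [406.7, -300.7, 69.1]
eef_rot: [3.141, -0.001, 0.33]
wrist_force: [-1.4, 2.1, 8.1]
finger_gap: 35.6
```

Call:
drive_tool(
  steps=[
    {"delta_pos": [0,0,0],"yaw": 0.1,"hand": 20},
    {"delta_pos": [0,0,0],"yaw": 0.1,"hand": 20},
    {"delta_pos": [0,0,0],"yaw": 0.1,"hand": 20},
    {"delta_pos": [0,0,0],"yaw": 0.1,"hand": 20},
    {"delta_pos": [0,0,0],"yaw": 0.1,"hand": 20},
  ],
)

```text
clock: 4.82
eef_pos: [406.2, -300.1, 69.0]
eef_rot: [-3.14, -0.0, 0.831]
wrist_force: [-5.3, 7.3, 12.8]
finger_gap: 35.2
```

```bash
python3 - <<'E'
from h import *
s=manip.read_state(); print(s["eef_pos"],s["eef_rot"],s["wrist_force"],s["moment"],s["finger_gap"],s["joints"])
c=cam("side"); crop(c,250,90,390,195,5,"s2.png")
E
```

```text
[ 406.19111786 -300.09559136   69.00237071] [-3.13978855e+00 -4.29850852e-04  8.30707912e-01] [-5.34445395  7.34931333 12.80596152] [ 1.46075118  1.45840748 -0.03068319] 35.17859593512161 [-7.09077030e-01  3.90703742e-01  1.79275780e+00  5.92790493e-04
  9.59921102e-01  3.06705476e-02]
```

View pics/s2.png

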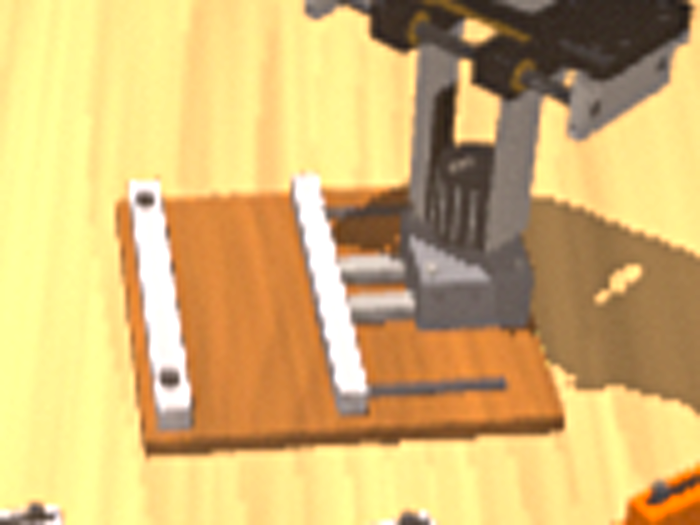

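Call:
drive_tool(
  steps=[
    {"delta_pos": [0,0,1],"yaw": 0.12,"hand": 20},
    {"delta_pos": [0,0,0],"yaw": 0.12,"hand": 20},
    {"delta_pos": [0,0,0],"yaw": 0.12,"hand": 20},
    {"delta_pos": [0,0,0],"yaw": 0.12,"hand": 20},
    {"delta_pos": [0,0,0],"yaw": 0.12,"hand": 20},
  ],
)

```text
clock: 5.28
eef_pos: [405.2, -299.7, 69.1]
eef_rot: [-3.138, -0.002, 1.432]
wrist_force: [-9.9, 6.2, 7.5]
finger_gap: 35.6
```

Call:
drive_tool(
  steps=[
    {"delta_pos": [0,0,0],"yaw": 0.12,"hand": 20},
    {"delta_pos": [0,0,0],"yaw": 0.12,"hand": 20},
    {"delta_pos": [0,0,0],"yaw": 0.12,"hand": 20},
    {"delta_pos": [0,0,0],"yaw": 0.12,"hand": 20},
    {"delta_pos": [0,0,0],"yaw": 0.12,"hand": 20},
  ],
)

```text
clock: 5.7
eef_pos: [404.4, -300.0, 69.1]
eef_rot: [-3.138, -0.005, 2.032]
wrist_force: [-17.6, 2.5, 11.2]
finger_gap: 35.6
```

Call:
drive_tool(
  steps=[
    {"delta_pos": [0,0,0],"yaw": 0.12,"hand": 20},
    {"delta_pos": [0,0,0],"yaw": 0.12,"hand": 20},
    {"delta_pos": [0,0,0],"yaw": 0.12,"hand": 20},
    {"delta_pos": [0,0,0],"yaw": 0.12,"hand": 20},
    {"delta_pos": [0,0,0],"yaw": 0,"hand": 20},
  ],
)

```text
clock: 6.12
eef_pos: [403.9, -300.6, 69.1]
eef_rot: [-3.139, -0.006, 2.514]
wrist_force: [-20.9, -1.0, 10.3]
finger_gap: 35.9
```

```bash
python3 - <<'E'
from h import *
s=manip.read_state(); print(s["eef_pos"],s["eef_rot"],s["wrist_force"],s["moment"],s["finger_gap"],s["joints"])
c=cam("side"); crop(c,250,90,390,195,5,"s3.png")
P=cloud(c); comps(P,20,32,(340,640),(-430,-190))
P=cloud(cam("top")); comps(P,20,32,(340,640),(-430,-190))
E
```

```text
[ 403.87352752 -300.61201445   69.1068603 ] [-3.13917754 -0.00597869  2.51420306] [-20.85958901  -1.02645958  10.33327574] [-0.48101086  4.21817761  0.07171814] 35.89638045493156 [-0.71114895  0.38961798  1.79406403 -0.00353935  0.96366926 -1.65253529]
[ 421.4 -298.8] [188.4  85.5] -1.4602 435 z 27.0 med [ 450.2 -274.2]
[ 556.6 -283.8] [188.6  16. ] -1.4596 312 z 26.9 med [ 555.9 -273.1]
[ 557.7 -284.1] [190.7  17.4] -1.4601 486 z 25.4 med [ 557.8 -284.8]
[ 455.5 -292.2] [30.9 11.8] -0.7429 48 z 26.5 med [ 456.8 -292.6]
[ 449.8 -221.9] [38.4 13.9] -1.4437 87 z 26.0 med [ 449.8 -220.7]
```

View pics/s3.png

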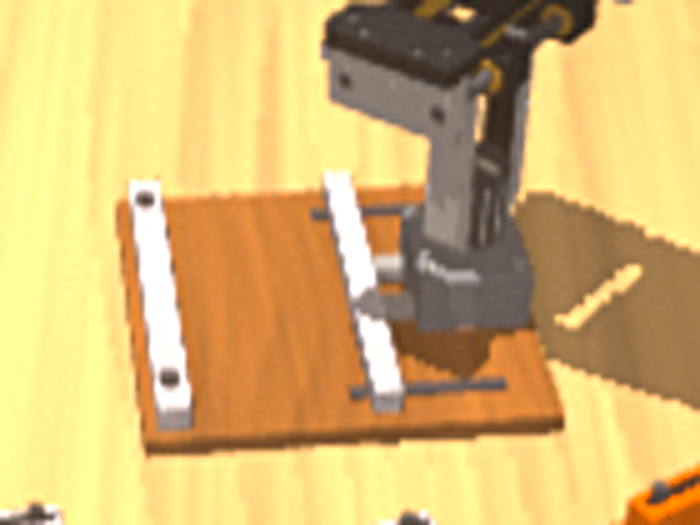

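Call:
drive_tool(
  steps=[
    {"delta_pos": [-2,0,0],"yaw": 0.12,"hand": 20},
    {"delta_pos": [0,0,0],"yaw": 0.12,"hand": 20},
    {"delta_pos": [0,0,0],"yaw": 0.12,"hand": 20},
    {"delta_pos": [0,0,0],"yaw": 0.12,"hand": 20},
    {"delta_pos": [0,0,0],"yaw": 0.1,"hand": 20},
  ],
)

```text
clock: 6.63
eef_pos: [403.3, -301.5, 69.2]
eef_rot: [-3.141, -0.002, 3.092]
wrist_force: [-9.8, -7.9, -0.9]
finger_gap: 35.6
```

Call:
drive_tool(
  steps=[
    {"delta_pos": [0,0,0],"yaw": 0,"hand": 94},
    {"delta_pos": [0,0,0],"yaw": 0,"hand": 94},
    {"delta_pos": [0,0,0],"yaw": 0,"hand": 94},
    {"delta_pos": [0,0,0],"yaw": 0,"hand": 94},
    {"delta_pos": [0,0,30],"yaw": 0,"hand": 94},
  ],
)

```text
clock: 7.05
eef_pos: [402.8, -299.1, 95.6]
eef_rot: [3.137, -0.006, 3.085]
wrist_force: [-0.7, 0.6, -1.1]
finger_gap: 65.3
```

Call:
drive_tool(
  steps=[
    {"delta_pos": [0,0,40],"yaw": 0,"hand": 94},
    {"delta_pos": [0,0,40],"yaw": 0,"hand": 60},
    {"delta_pos": [0,40,0],"yaw": 0,"hand": 60},
    {"delta_pos": [0,40,0],"yaw": 0,"hand": 60},
    {"delta_pos": [0,40,0],"yaw": 0,"hand": 60},
  ],
)

```text
clock: 7.47
eef_pos: [404.2, -179.5, 179.9]
eef_rot: [-3.141, 0.001, 3.084]
wrist_force: [0.8, 0.4, 0.6]
finger_gap: 60.1
```

```bash
python3 - <<'E'
from h import *
s=manip.read_state(); print(s["eef_pos"],s["eef_rot"],s["wrist_force"],s["joints"][5])
for n in("side","top"):
    c=cam(n); P=cloud(c); print(n)
    comps(P,20,32,(340,640),(-430,-190));print()
    comps(P,80,100,(340,640),(-430,-250))
    for o in latches(c,P): print(n,np.round(o[0][0],1),np.round(o[0][1:3],1),round(o[0][3],3),o[1],round(o[2],1))
cv2.imwrite("pics/t4.png",c["frame"][:,:,::-1])
E
```

```text
[ 404.19537392 -179.45568239  179.88312902] [-3.14130721e+00  1.08063996e-03  3.08351795e+00] [0.84332269 0.42328282 0.56234206] -2.0136183186039114
side
[ 418.8 -299.1] [185.3  79.2] -1.4523 423 z 27.1 med [ 445.4 -273.5]
[ 556.5 -283.4] [189.1  16.2] -1.4615 314 z 26.6 med [ 555.7 -273.8]

[ 409.8 -300.1] [36.5 26.1] 1.4878 118 z 89.9 med [ 409.1 -293.8]
side [617.1 -92.8] [49.8 18.9] 0.153 167 37.7
side [455.8 -88.7] [52.1 19.3] 0.346 169 37.6
side [582.1   6.1] [54.  19.2] 0.257 196 37.7
side [615.1  96.4] [51.5 18.3] 0.346 232 38.0
side [471.6 105.6] [54.6 18.7] 0.188 245 37.9
side [685.5 273.3] [37.3  9.1] 0.887 93 37.3
top
[ 557.9 -284.4] [189.7  17.2] -1.4524 486 z 25.5 med [ 557.8 -285.3]
[ 460.4 -366.9] [41.8 14. ] -1.4791 88 z 26.4 med [ 460.  -368.5]

top [618.2 -94.4] [51.7 18.3] 0.188 134 36.8
top [616.9  96.2] [55.3 17.7] 0.326 132 37.1
top [581.8   4.5] [51.2 17.8] 0.241 137 37.6
top [579.1 412.6] [27.1 11.6] -0.402 21 35.2
top [472.2 105.2] [53.7 17.8] 0.167 144 37.2
top [462.9 211. ] [52.5 17.3] -0.38 30 38.0
top [455.8 -88.9] [51.1 17.9] 0.384 145 37.4
top [366.2  -0.6] [36.7 12.1] 1.262 59 37.3
```

View pics/t4.png

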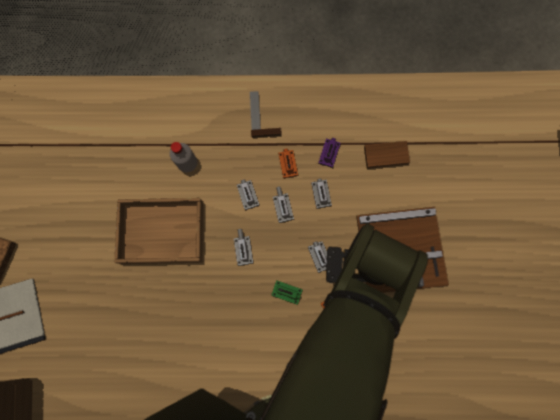

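Call:
drive_tool(
  steps=[
    {"delta_pos": [25,26,0],"yaw": 0.06,"hand": 54},
    {"delta_pos": [25,26,0],"yaw": 0.06,"hand": 54},
    {"delta_pos": [25,26,0],"yaw": 0.06,"hand": 54},
    {"delta_pos": [25,26,0],"yaw": 0.06,"hand": 54},
    {"delta_pos": [25,26,0],"yaw": 0.06,"hand": 54},
  ],
)

```text
clock: 7.98
eef_pos: [530.7, -49.5, 179.4]
eef_rot: [-3.142, 0.0, -2.895]
wrist_force: [0.5, -0.9, -0.3]
finger_gap: 53.9
```

Call:
drive_tool(
  steps=[
    {"delta_pos": [25,26,0],"yaw": 0,"hand": 54},
    {"delta_pos": [28,28,0],"yaw": 0,"hand": 54},
    {"delta_pos": [0,0,-40],"yaw": 0,"hand": 54},
    {"delta_pos": [0,0,-40],"yaw": 0,"hand": 54},
    {"delta_pos": [0,0,0],"yaw": 0,"hand": 54},
  ],
)

```text
clock: 8.4
eef_pos: [579.3, 3.6, 92.1]
eef_rot: [3.138, -0.011, -2.897]
wrist_force: [-1.6, -0.3, -1.3]
finger_gap: 54.1
```

Call:
drive_tool(
  steps=[
    {"delta_pos": [0,2,-35],"yaw": 0,"hand": 54},
    {"delta_pos": [0,0,-34],"yaw": 0,"hand": 54},
    {"delta_pos": [0,0,0],"yaw": 0,"hand": 54},
    {"delta_pos": [0,0,0],"yaw": 0,"hand": 10},
    {"delta_pos": [0,0,0],"yaw": 0,"hand": 10},
  ],
  squeeze=25,
)

```text
clock: 8.82
eef_pos: [583.8, 4.9, 33.3]
eef_rot: [-3.141, 0.003, -2.898]
wrist_force: [1.0, 0.0, 0.7]
finger_gap: 44.2
```

Call:
drive_tool(
  steps=[
    {"delta_pos": [0,0,0],"yaw": 0,"hand": 10},
    {"delta_pos": [0,0,0],"yaw": 0,"hand": 10},
    {"delta_pos": [0,0,0],"yaw": 0,"hand": 10},
    {"delta_pos": [0,0,0],"yaw": 0,"hand": 10},
    {"delta_pos": [0,0,0],"yaw": 0,"hand": 10},
  ],
)

```text
clock: 9.23
eef_pos: [582.9, 5.2, 31.5]
eef_rot: [-3.141, 0.001, -2.897]
wrist_force: [-1.7, -0.8, 6.4]
finger_gap: 17.8
```

Call:
drive_tool(
  steps=[
    {"delta_pos": [0,0,40],"yaw": 0,"hand": 10},
    {"delta_pos": [0,0,40],"yaw": 0,"hand": 10},
    {"delta_pos": [-10,-36,0],"yaw": -0.03,"hand": 10},
    {"delta_pos": [-10,-36,0],"yaw": -0.03,"hand": 10},
    {"delta_pos": [-10,-36,0],"yaw": -0.03,"hand": 10},
  ],
)

```text
clock: 9.65
eef_pos: [552.0, -103.6, 111.2]
eef_rot: [-3.141, 0.001, -2.987]
wrist_force: [1.0, -2.1, -2.3]
finger_gap: 17.7
```

Call:
drive_tool(
  steps=[
    {"delta_pos": [-10,-36,0],"yaw": -0.043,"hand": 10},
    {"delta_pos": [-10,-36,0],"yaw": 0,"hand": 10},
    {"delta_pos": [-10,-36,0],"yaw": 0,"hand": 10},
    {"delta_pos": [-15,-36,0],"yaw": 0,"hand": 10},
    {"delta_pos": [0,-17,0],"yaw": 0,"hand": 10},
  ],
)

```text
clock: 10.07
eef_pos: [505.2, -267.2, 110.5]
eef_rot: [-3.141, -0.001, -3.033]
wrist_force: [0.1, -0.4, -2.1]
finger_gap: 17.5
```

Call:
drive_tool(
  steps=[
    {"delta_pos": [0,0,0],"yaw": 0,"hand": 10},
    {"delta_pos": [0,0,0],"yaw": 0,"hand": 10},
  ],
)

```text
clock: 10.23
eef_pos: [507.1, -264.2, 110.3]
eef_rot: [3.141, -0.0, -3.032]
wrist_force: [-0.1, -0.6, -1.6]
finger_gap: 17.7
```

```bash
python3 - <<'E'
from h import *
s=manip.read_state(); print(s["eef_pos"],s["eef_rot"],s["wrist_force"],s["finger_gap"])
c=cam("side"); crop(c,230,60,390,200,5,"s5.png")
E
```

```text
[ 507.14548616 -264.16424382  110.27961983] [ 3.14117770e+00 -3.24239247e-04 -3.03206095e+00] [-0.07190045 -0.6001531  -1.55657051] 17.660894008056115
```

View pics/s5.png

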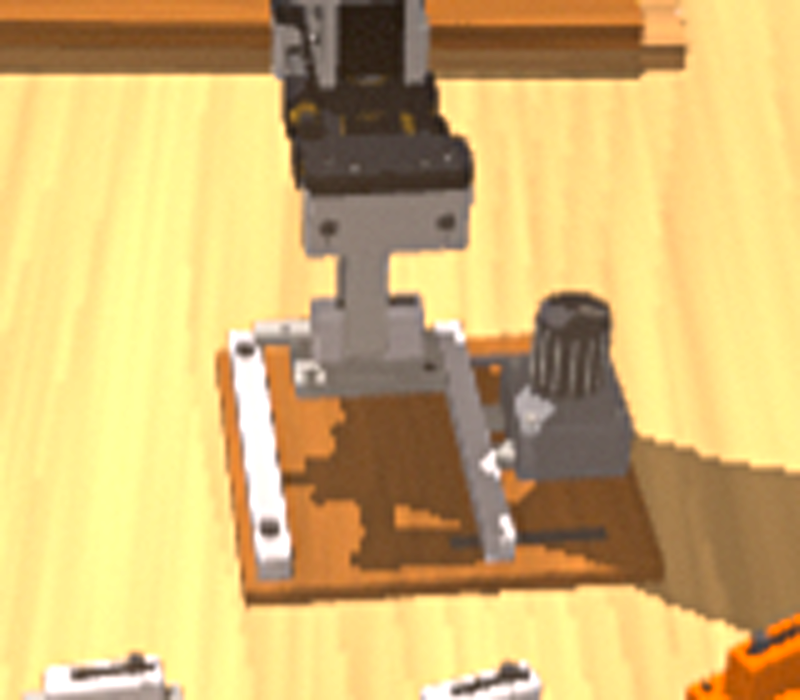

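Call:
drive_tool(
  steps=[
    {"delta_pos": [0,0,-30],"yaw": 0,"hand": 10},
    {"delta_pos": [0,0,-20],"yaw": 0,"hand": 10},
    {"delta_pos": [0,0,-14],"yaw": 0,"hand": 10},
    {"delta_pos": [0,0,-2],"yaw": 0,"hand": 10},
    {"delta_pos": [0,0,0],"yaw": 0,"hand": 10},
  ],
)

```text
clock: 10.7
eef_pos: [507.6, -262.3, 43.9]
eef_rot: [3.141, -0.001, -3.029]
wrist_force: [-0.2, -0.3, -0.8]
finger_gap: 18.2
```

Call:
drive_tool(
  steps=[
    {"delta_pos": [0,0,-1],"yaw": 0,"hand": 10},
    {"delta_pos": [0,0,0],"yaw": 0,"hand": 10},
  ],
)

```text
clock: 10.87
eef_pos: [507.8, -263.2, 43.9]
eef_rot: [-3.141, 0.0, -3.03]
wrist_force: [0.8, -0.2, -1.0]
finger_gap: 18.0
```

Call:
drive_tool(
  steps=[
    {"delta_pos": [0,0,-1],"yaw": 0,"hand": 10},
    {"delta_pos": [0,0,0],"yaw": 0,"hand": 10},
    {"delta_pos": [0,0,0],"yaw": 0,"hand": 10},
  ],
)

```text
clock: 11.12
eef_pos: [507.6, -263.7, 42.7]
eef_rot: [-3.141, 0.0, -3.03]
wrist_force: [-0.5, 0.9, -1.3]
finger_gap: 17.8
```

Call:
drive_tool(
  steps=[
    {"delta_pos": [0,0,-0.5],"yaw": 0,"hand": 10},
    {"delta_pos": [0,0,0],"yaw": 0,"hand": 42},
    {"delta_pos": [0,0,0],"yaw": 0,"hand": 42},
    {"delta_pos": [0,0,0],"yaw": 0,"hand": 42},
    {"delta_pos": [0,0,0],"yaw": 0,"hand": 42},
  ],
)

```text
clock: 11.53
eef_pos: [507.5, -263.8, 42.0]
eef_rot: [-3.141, 0.0, -3.03]
wrist_force: [0.8, 0.1, 0.6]
finger_gap: 40.1
```

Call:
drive_tool(
  steps=[
    {"delta_pos": [0,0,40],"yaw": 0,"hand": 42},
    {"delta_pos": [0,0,40],"yaw": 0,"hand": 54},
    {"delta_pos": [0,0,30],"yaw": 0,"hand": 54},
    {"delta_pos": [-4,40,0],"yaw": 0,"hand": 54},
    {"delta_pos": [-4,40,0],"yaw": 0,"hand": 54},
  ],
)

```text
clock: 11.95
eef_pos: [499.8, -184.1, 153.6]
eef_rot: [-3.14, 0.003, -3.033]
wrist_force: [0.2, 1.0, -0.7]
finger_gap: 54.2
```

Call:
drive_tool(
  steps=[
    {"delta_pos": [-4,40,0],"yaw": 0.02,"hand": 54},
    {"delta_pos": [-4,40,0],"yaw": 0.02,"hand": 54},
    {"delta_pos": [-4,40,0],"yaw": 0.02,"hand": 54},
    {"delta_pos": [-4,40,0],"yaw": 0,"hand": 54},
    {"delta_pos": [-4,40,0],"yaw": 0,"hand": 54},
  ],
)

```text
clock: 12.37
eef_pos: [478.9, 18.0, 152.1]
eef_rot: [-3.141, 0.0, -2.971]
wrist_force: [1.7, -0.1, 0.0]
finger_gap: 54.1
```

```bash
cat > look.py <<'E'
from h import *
import sys
s=manip.read_state(); print(s["clock"],s["eef_pos"].round(1),s["eef_rot"].round(3),s["joints"][5].round(2))
for n in("side","top"):
    c=cam(n); P=cloud(c)
    for o in latches(c,P): print(n,np.round(o[0][0],1),np.round(o[0][1:3],1),round(o[0][3],3),o[1],round(o[2],1))
    print("jig"); 
    for o in latches(c,P,43,56,(440,580),(-400,-200)): print(n,np.round(o[0][0],1),np.round(o[0][1:3],1),round(o[0][3],3),o[1],round(o[2],1))
    cv2.imwrite(f"pics/{n}{sys.argv[1]}.png",c["frame"][:,:,::-1])
    if n=="side": crop(c,250,90,390,195,5,f"j{sys.argv[1]}.png")
E
python3 look.py 6
```

```text
12.3667 [478.9  18.  152.1] [-3.141  0.    -2.971] -1.78
side [619.1 -92.6] [54.2 18.8] 0.132 161 37.7
side [442.9 -92.1] [22.2 15.4] 0.488 58 38.2
side [365.9  -4.4] [46.1 16.8] 1.25 99 38.8
side [616.   96.8] [53.4 18.2] 0.324 230 37.9
side [470.1 105.3] [52.4 18.1] 0.19 246 37.8
side [685.1 272.6] [38.1  8.8] 0.935 89 37.5
jig
side [ 515.4 -259.8] [28.7 18.9] 0.014 72 49.6
top [619.8 -94.2] [55.3 18.3] 0.171 134 37.4
top [622.6  98.2] [41.8 17.7] 0.327 103 37.8
top [547.3 411.7] [90.2 21.2] -0.214 57 36.5
top [457.4 -88.2] [54.5 18.2] 0.392 150 37.4
jig
top [ 511.5 -261.7] [61.1 18.2] 0.089 158 49.1
```

View pics/j6.png

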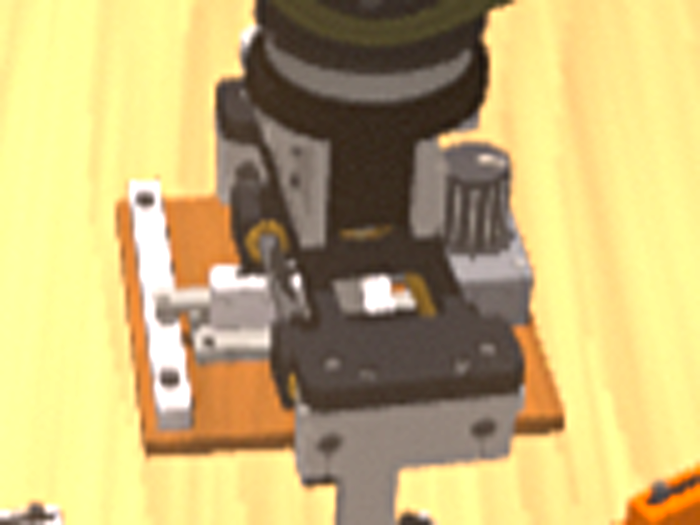

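View pics/top6.png

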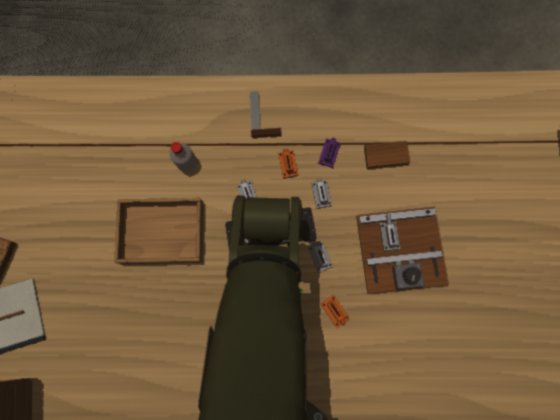

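Call:
drive_tool(
  steps=[
    {"delta_pos": [-5,40,0],"yaw": 0,"hand": 54},
    {"delta_pos": [-4,40,0],"yaw": 0,"hand": 54},
    {"delta_pos": [0,9,0],"yaw": 0,"hand": 54},
    {"delta_pos": [0,0,-40],"yaw": 0,"hand": 54},
    {"delta_pos": [0,0,-40],"yaw": 0,"hand": 54},
  ],
)

```text
clock: 12.88
eef_pos: [471.8, 105.7, 72.5]
eef_rot: [-3.141, 0.005, -2.969]
wrist_force: [1.4, -0.8, -1.4]
finger_gap: 53.8
```

Call:
drive_tool(
  steps=[
    {"delta_pos": [0,0,-30],"yaw": 0,"hand": 54},
    {"delta_pos": [0,0,-11.5],"yaw": 0,"hand": 54},
    {"delta_pos": [0,0,0],"yaw": 0,"hand": 54},
    {"delta_pos": [0,0,0],"yaw": 0,"hand": 10},
    {"delta_pos": [0,0,0],"yaw": 0,"hand": 10},
  ],
)

```text
clock: 13.3
eef_pos: [471.3, 105.0, 31.6]
eef_rot: [-3.142, 0.002, -2.971]
wrist_force: [1.6, -0.8, 0.4]
finger_gap: 44.0
```

Call:
drive_tool(
  steps=[
    {"delta_pos": [0,0,0],"yaw": 0,"hand": 10},
    {"delta_pos": [0,0,0],"yaw": 0,"hand": 10},
    {"delta_pos": [0,0,0],"yaw": 0,"hand": 10},
    {"delta_pos": [0,0,0],"yaw": 0,"hand": 10},
    {"delta_pos": [0,0,0],"yaw": 0,"hand": 10},
  ],
)

```text
clock: 13.72
eef_pos: [470.8, 105.3, 31.0]
eef_rot: [-3.142, 0.001, -2.97]
wrist_force: [-0.8, -1.1, 6.6]
finger_gap: 17.7
```

Call:
drive_tool(
  steps=[
    {"delta_pos": [0,0,40],"yaw": 0,"hand": 10},
    {"delta_pos": [0,0,40],"yaw": 0,"hand": 10},
    {"delta_pos": [4,-38,10],"yaw": -0.03,"hand": 10},
    {"delta_pos": [4,-38,0],"yaw": -0.03,"hand": 10},
    {"delta_pos": [4,-38,0],"yaw": 0,"hand": 10},
  ],
)

```text
clock: 14.13
eef_pos: [482.6, -9.8, 121.5]
eef_rot: [-3.141, 0.002, -3.031]
wrist_force: [0.6, 0.1, -1.7]
finger_gap: 17.9
```

Call:
drive_tool(
  steps=[
    {"delta_pos": [4,-38,0],"yaw": 0,"hand": 10},
    {"delta_pos": [4,-38,0],"yaw": 0,"hand": 10},
    {"delta_pos": [4,-38,0],"yaw": 0,"hand": 10},
    {"delta_pos": [4,-38,0],"yaw": 0,"hand": 10},
    {"delta_pos": [4,-38,0],"yaw": 0,"hand": 10},
  ],
)

```text
clock: 14.55
eef_pos: [502.1, -200.6, 120.3]
eef_rot: [3.141, -0.0, -3.03]
wrist_force: [1.9, 0.3, -2.7]
finger_gap: 17.6
```

Call:
drive_tool(
  steps=[
    {"delta_pos": [4,-38,0],"yaw": 0,"hand": 10},
    {"delta_pos": [4,-38,0],"yaw": 0,"hand": 10},
    {"delta_pos": [3,-38,0],"yaw": 0,"hand": 10},
    {"delta_pos": [0,-2.5,0],"yaw": 0,"hand": 10},
    {"delta_pos": [0,0,0],"yaw": 0,"hand": 10},
  ],
)

```text
clock: 14.97
eef_pos: [512.8, -316.7, 119.6]
eef_rot: [3.141, -0.001, -3.033]
wrist_force: [-0.3, 1.0, -2.5]
finger_gap: 17.5
```

Call:
drive_tool(
  steps=[
    {"delta_pos": [0,0,0],"yaw": 0,"hand": 10},
    {"delta_pos": [0,0,0],"yaw": 0,"hand": 10},
  ],
)

```text
clock: 15.13
eef_pos: [513.5, -314.0, 120.3]
eef_rot: [3.141, -0.0, -3.029]
wrist_force: [-0.5, 0.3, -2.4]
finger_gap: 17.9
```

```bash
python3 look.py 7
```

```text
15.1333 [ 513.5 -314.   120.3] [ 3.141 -0.    -3.029] -2.29
side [593.2 -88.5] [49.9 17.7] 0.158 163 38.0
side [456.3 -87.7] [53.9 17.7] 0.381 172 37.7
side [615.1  96.7] [51.1 17.5] 0.34 231 37.9
side [685.2 273.1] [38.5  9.5] 0.924 89 37.5
jig
side [ 504.7 -260.6] [50.6 18.5] 0.045 129 49.8
top [685.  247.8] [40.9 10. ] -1.11 26 37.7
top [618.   96.6] [54.8 17.7] 0.328 133 36.8
top [595.6 -88.9] [53.9 17.8] 0.181 141 37.6
top [455.9 -89.1] [51.1 18. ] 0.373 149 37.6
jig
top [ 508.1 -258.3] [46.4 12.3] 0.096 89 49.0
```

View pics/j7.png

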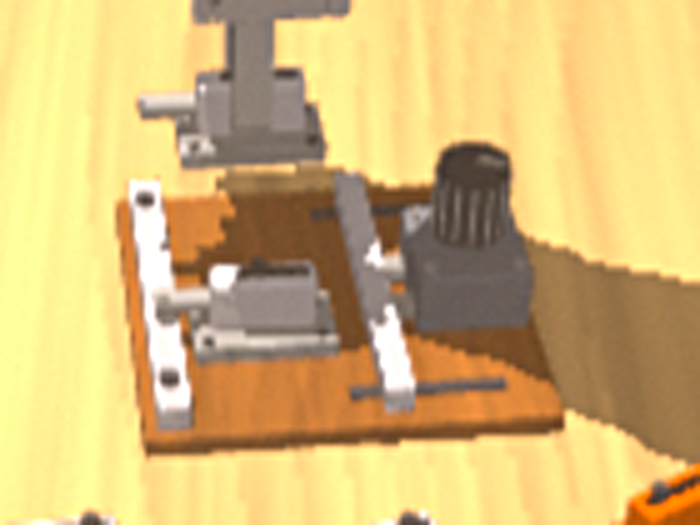

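Call:
drive_tool(
  steps=[
    {"delta_pos": [0,0,-35],"yaw": 0,"hand": 10},
    {"delta_pos": [0,0,-25],"yaw": 0,"hand": 10},
    {"delta_pos": [0,0,-14],"yaw": 0,"hand": 10},
    {"delta_pos": [0,0,-2],"yaw": 0,"hand": 10},
    {"delta_pos": [0,0,0],"yaw": 0,"hand": 10},
  ],
)

```text
clock: 15.65
eef_pos: [513.5, -314.3, 44.0]
eef_rot: [3.141, -0.001, -3.029]
wrist_force: [-0.2, -0.3, -1.8]
finger_gap: 17.4
```

Call:
drive_tool(
  steps=[
    {"delta_pos": [0,0,-1],"yaw": 0,"hand": 10},
    {"delta_pos": [0,0,-1],"yaw": 0,"hand": 10},
    {"delta_pos": [0,0,-0.5],"yaw": 0,"hand": 10},
    {"delta_pos": [0,0,0],"yaw": 0,"hand": 10},
    {"delta_pos": [0,0,0],"yaw": 0,"hand": 10},
  ],
)

```text
clock: 16.07
eef_pos: [513.6, -315.3, 42.3]
eef_rot: [-3.141, 0.0, -3.03]
wrist_force: [0.5, 0.1, -1.8]
finger_gap: 18.0
```

Call:
drive_tool(
  steps=[
    {"delta_pos": [0,0,0],"yaw": 0,"hand": 42},
    {"delta_pos": [0,0,0],"yaw": 0,"hand": 42},
    {"delta_pos": [0,0,0],"yaw": 0,"hand": 42},
    {"delta_pos": [0,0,0],"yaw": 0,"hand": 42},
    {"delta_pos": [0,0,0],"yaw": 0,"hand": 42},
  ],
)

```text
clock: 16.48
eef_pos: [513.5, -315.3, 42.1]
eef_rot: [-3.141, 0.0, -3.03]
wrist_force: [-0.6, -0.9, 0.5]
finger_gap: 41.8
```

Call:
drive_tool(
  steps=[
    {"delta_pos": [0,0,40],"yaw": 0,"hand": 42},
    {"delta_pos": [0,0,40],"yaw": 0,"hand": 42},
    {"delta_pos": [0,0,40],"yaw": 0,"hand": 94},
    {"delta_pos": [-35,5,0],"yaw": 0,"hand": 94},
    {"delta_pos": [-35,5,0],"yaw": 0,"hand": 94},
  ],
)

```text
clock: 16.9
eef_pos: [444.0, -305.6, 164.2]
eef_rot: [-3.138, 0.004, -3.029]
wrist_force: [-0.4, -0.3, -0.5]
finger_gap: 59.1
```

```bash
python3 look.py 8
```

```text
16.9 [ 444.  -305.6  164.2] [-3.138  0.004 -3.029] -2.35
side [593.4 -88.8] [49.7 17.5] 0.175 160 37.6
side [455.6 -88.9] [50.8 19.3] 0.385 168 37.7
side [616.1  96.4] [53.4 18.5] 0.342 238 37.8
jig
side [ 513.1 -312.3] [50.1 18.1] 0.068 115 49.5
side [ 508.3 -263.1] [57.7 22.4] 0.062 141 50.0
top [684.7 248.2] [40.2  9.9] -1.123 29 38.0
top [617.2  96.3] [54.2 17.7] 0.327 139 36.9
top [597.8 -88.4] [58.9 17.8] 0.187 141 36.7
top [565.5 409.7] [68.7 29. ] -0.461 59 35.7
top [465.  210.4] [54.2 16. ] -0.308 30 36.6
top [456.7 -88.8] [53.7 17.9] 0.371 145 37.4
jig
top [ 517.4 -313. ] [42.6 17.9] 0.119 112 49.1
top [ 514.5 -260.6] [34.8 19.3] 0.117 102 49.6
```

View pics/j8.png

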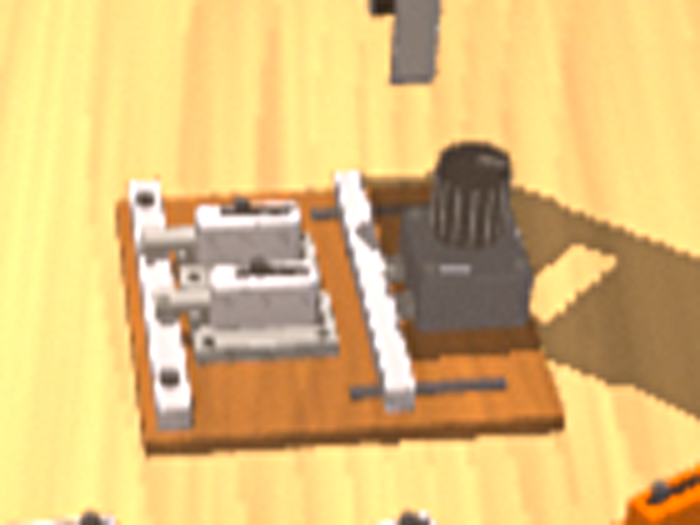

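Call:
drive_tool(
  steps=[
    {"delta_pos": [-39.5,3.5,0],"yaw": 0,"hand": 94},
    {"delta_pos": [0,0,0],"yaw": 0,"hand": 94},
    {"delta_pos": [0,0,0],"yaw": 0,"hand": 94},
    {"delta_pos": [0,0,0],"yaw": 0,"hand": 94},
    {"delta_pos": [0,0,-30],"yaw": 0,"hand": 94},
  ],
)

```text
clock: 17.42
eef_pos: [406.9, -303.7, 136.3]
eef_rot: [-3.135, 0.006, -3.03]
wrist_force: [1.6, -0.6, 0.9]
finger_gap: 93.6
```

Call:
drive_tool(
  steps=[
    {"delta_pos": [0,0,-35],"yaw": 0,"hand": 94},
    {"delta_pos": [0,0,-27.5],"yaw": 0,"hand": 94},
    {"delta_pos": [0,0,0],"yaw": 0,"hand": 20},
    {"delta_pos": [0,0,0],"yaw": 0,"hand": 20},
    {"delta_pos": [0,0,0],"yaw": 0,"hand": 20},
  ],
  squeeze=45,
)

```text
clock: 17.83
eef_pos: [405.1, -302.3, 71.0]
eef_rot: [-3.14, 0.001, -3.03]
wrist_force: [0.4, -0.0, 0.8]
finger_gap: 77.1
```

Call:
drive_tool(
  steps=[
    {"delta_pos": [0,0,0],"yaw": 0,"hand": 20},
    {"delta_pos": [0,0,0],"yaw": 0,"hand": 20},
    {"delta_pos": [0,0,0],"yaw": 0,"hand": 20},
    {"delta_pos": [0,0,0],"yaw": 0,"hand": 20},
    {"delta_pos": [0,0,0],"yaw": 0,"hand": 20},
  ],
)

```text
clock: 18.25
eef_pos: [404.1, -301.8, 69.9]
eef_rot: [-3.141, 0.0, -3.03]
wrist_force: [0.1, -0.2, 0.7]
finger_gap: 44.1
```

Call:
drive_tool(
  steps=[
    {"delta_pos": [0,0,0],"yaw": 0,"hand": 20},
    {"delta_pos": [0,0,0],"yaw": 0,"hand": 20},
    {"delta_pos": [0,0,0],"yaw": 0,"hand": 20},
  ],
)

```text
clock: 18.5
eef_pos: [404.0, -301.7, 69.6]
eef_rot: [3.141, 0.0, -3.03]
wrist_force: [-1.0, 1.4, 4.9]
finger_gap: 35.0
```

Well centred. Wind clockwise.

Call:
drive_tool(
  steps=[
    {"delta_pos": [0,0,0],"yaw": -0.1,"hand": 20},
    {"delta_pos": [0,0,0],"yaw": -0.1,"hand": 20},
    {"delta_pos": [0,0,0],"yaw": -0.1,"hand": 20},
    {"delta_pos": [0,0,0],"yaw": -0.1,"hand": 20},
    {"delta_pos": [0,0,0],"yaw": -0.1,"hand": 20},
  ],
)

```text
clock: 18.92
eef_pos: [404.1, -301.3, 69.6]
eef_rot: [3.141, -0.0, 2.748]
wrist_force: [1.3, 5.7, 4.9]
finger_gap: 35.3
```

Call:
drive_tool(
  steps=[
    {"delta_pos": [0,0,0],"yaw": -0.1,"hand": 20},
    {"delta_pos": [0,0,0],"yaw": -0.1,"hand": 20},
    {"delta_pos": [0,0,0],"yaw": -0.1,"hand": 20},
    {"delta_pos": [0,0,0],"yaw": -0.1,"hand": 20},
    {"delta_pos": [0,0,0],"yaw": -0.1,"hand": 20},
  ],
)

```text
clock: 19.33
eef_pos: [404.3, -301.0, 69.6]
eef_rot: [3.14, -0.001, 2.248]
wrist_force: [3.4, 8.2, 5.1]
finger_gap: 35.4
```

Call:
drive_tool(
  steps=[
    {"delta_pos": [0,0,0],"yaw": -0.1,"hand": 20},
    {"delta_pos": [0,0,0],"yaw": -0.1,"hand": 20},
    {"delta_pos": [0,0,0],"yaw": -0.1,"hand": 20},
    {"delta_pos": [0,0,0],"yaw": -0.1,"hand": 20},
    {"delta_pos": [0,0,0],"yaw": -0.1,"hand": 20},
  ],
)

```text
clock: 19.75
eef_pos: [404.7, -300.9, 69.6]
eef_rot: [3.14, -0.001, 1.748]
wrist_force: [5.1, 9.0, 3.8]
finger_gap: 35.5
```

```bash
python3 -c "
from cell import manip
s=manip.read_state(); print(s['moment'],s['wrist_force'],s['effort'])"; python3 look.py 9
```

```text
[ 1.66967586 -1.0713866   0.03243783] [5.09877731 9.03159796 3.7656053 ] [ -5.35271868 -49.82265472 -28.17404687  -2.19734341  -0.35371486
  -2.43612036]
19.75 [ 404.7 -300.9   69.6] [ 3.140e+00 -1.000e-03  1.748e+00] -0.89
side [593.2 -87.9] [49.6 18.1] 0.148 164 37.5
side [458.6 -87.2] [58.2 18.5] 0.359 168 37.8
side [619.5  98.2] [60.9 17.9] 0.29 238 37.9
jig
side [ 515.1 -312.6] [55.6 18.6] 0.097 117 49.6
side [ 505.9 -262.8] [52.5 21.9] 0.093 133 49.8
top [616.1  96. ] [51.  17.7] 0.326 138 37.1
top [597.1 -88.8] [56.2 18.2] 0.18 140 36.4
top [570.9 412.3] [45.  15.9] -0.352 35 34.9
top [495.8 411.7] [93.8  3.8] 0.011 72 36.3
top [460.6 -87.2] [61.1 18.5] 0.367 154 36.7
top [366.5  -0.4] [36.1 11.1] 1.338 49 37.0
jig
top [ 528.5 -310.8] [27.3 18.4] 0.106 73 49.4
top [ 509. -262.] [56.5 18.6] 0.124 155 49.3
```

View pics/j9.png

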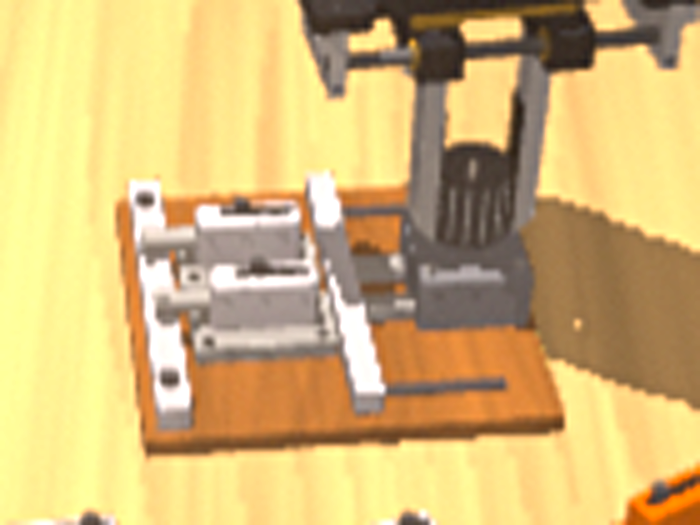

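Call:
drive_tool(
  steps=[
    {"delta_pos": [0,0,0],"yaw": -0.1,"hand": 20},
    {"delta_pos": [0,0,0],"yaw": -0.1,"hand": 20},
    {"delta_pos": [0,0,0],"yaw": -0.1,"hand": 20},
    {"delta_pos": [0,0,0],"yaw": -0.1,"hand": 20},
    {"delta_pos": [0,0,0],"yaw": -0.1,"hand": 20},
  ],
)

```text
clock: 20.27
eef_pos: [405.0, -300.9, 69.7]
eef_rot: [3.14, -0.002, 1.248]
wrist_force: [9.1, 8.3, 1.3]
finger_gap: 35.7
```

```bash
python3 -c "
from cell import manip
s=manip.read_state(); print(s['moment'],s['wrist_force'],s['effort'])"
```

```text
[ 1.54710015 -1.5716165   0.07773495] [9.05357655 8.27765241 1.27905582] [ -6.03840753 -50.43195605 -27.49148011  -2.47495539   0.26526595
  -2.41361819]
```

Call:
drive_tool(
  steps=[
    {"delta_pos": [0,0,0],"yaw": -0.1,"hand": 20},
    {"delta_pos": [0,0,0],"yaw": -0.1,"hand": 20},
    {"delta_pos": [0,0,0],"yaw": -0.1,"hand": 20},
  ],
)

```text
clock: 20.52
eef_pos: [405.2, -301.0, 69.7]
eef_rot: [3.14, -0.002, 0.948]
wrist_force: [9.1, 8.0, 0.4]
finger_gap: 35.5
```

```bash
python3 -c "
from cell import manip
s=manip.read_state(); print(s['moment'],s['wrist_force'],s['effort'])"; python3 look.py 10
```

```text
[ 1.41449781 -1.83904601  0.16928786] [9.05792068 7.96001217 0.40205339] [ -6.23630896 -50.84312439 -27.0403254   -2.46250167   0.67237716
  -2.29783796]
20.5167 [ 405.2 -301.    69.7] [ 3.14e+00 -2.00e-03  9.48e-01] -0.09
side [593.3 -88.4] [49.8 19.2] 0.16 166 37.8
side [454.4 -88.6] [51.9 19.2] 0.424 163 38.0
side [614.8  97.1] [51.4 17.9] 0.32 232 37.8
side [685.3 272.1] [38.5  9.3] 0.941 92 37.4
jig
side [ 516.8 -311.9] [47.8 20.1] 0.051 111 49.4
side [ 511.7 -263.3] [50.8 24.4] 0.101 141 49.7
top [685.4 248.5] [41.9 10. ] -1.153 29 38.1
top [618.6  96.8] [58.6 17.7] 0.328 136 36.9
top [595.4 -88.9] [53.8 18. ] 0.188 141 37.0
top [501.4 411.5] [104.5   4. ] 0.032 70 37.2
top [455.9 -89. ] [50.9 18.2] 0.378 146 37.1
top [366.6  -0.5] [36.  10.9] 1.336 49 38.1
jig
top [ 521.  -311.7] [57.9 19.1] 0.107 154 49.1
top [ 512.3 -261.2] [51.7 18. ] 0.087 153 49.1
```

View pics/j10.png

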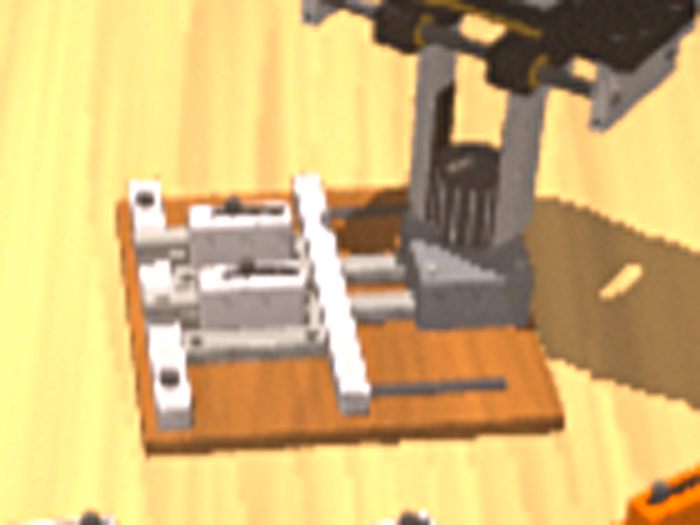

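Call:
drive_tool(
  steps=[
    {"delta_pos": [0,0,0],"yaw": -0.1,"hand": 20},
    {"delta_pos": [0,0,0],"yaw": -0.1,"hand": 20},
    {"delta_pos": [0,0,0],"yaw": -0.1,"hand": 20},
    {"delta_pos": [0,0,0],"yaw": -0.1,"hand": 20},
    {"delta_pos": [0,0,0],"yaw": -0.1,"hand": 20},
  ],
)

```text
clock: 21.03
eef_pos: [405.4, -301.3, 69.7]
eef_rot: [3.14, -0.003, 0.448]
wrist_force: [11.1, 5.7, -1.3]
finger_gap: 35.5
```

```bash
python3 -c "
from cell import manip
s=manip.read_state(); print(s['moment'],s['wrist_force'],s['effort'])"
```

```text
[ 1.01932297 -2.09291628  0.15550681] [11.14610666  5.73998206 -1.32725037] [ -5.79244003 -51.49780869 -26.33590937  -2.3289223    1.30592387
  -2.30943047]
```

Call:
drive_tool(
  steps=[
    {"delta_pos": [0,0,0],"yaw": -0.1,"hand": 20},
    {"delta_pos": [0,0,0],"yaw": -0.1,"hand": 20},
    {"delta_pos": [0,0,0],"yaw": -0.1,"hand": 20},
  ],
)

```text
clock: 21.28
eef_pos: [405.5, -301.5, 69.7]
eef_rot: [3.141, -0.003, 0.148]
wrist_force: [10.9, 4.0, -4.1]
finger_gap: 35.2
```

```bash
python3 -c "
from cell import manip
s=manip.read_state(); print(s['moment'],s['wrist_force'],s['effort'])"; python3 look.py 11
```

```text
[ 0.76865208 -2.09835313  0.23418968] [10.9349118   4.03694865 -4.11752395] [ -5.24722338 -51.8290472  -25.98063827  -2.13276856   1.62779577
  -2.31185652]
21.2833 [ 405.5 -301.5   69.7] [ 3.141e+00 -3.000e-03  1.480e-01] 0.71
side [594.1 -88.6] [51.7 20.4] 0.095 165 37.9
side [457.4 -87.4] [54.4 19.1] 0.32 171 37.7
side [615.  97.] [51.  17.9] 0.341 238 38.0
jig
side [ 516.9 -311.4] [47.2 20.7] 0.012 111 49.5
side [ 511.4 -263.1] [51.1 22.3] 0.115 138 49.9
top [685.5 247.3] [42.1  9.9] -1.1 23 37.1
top [618.7  96.8] [57.6 17.7] 0.331 138 36.8
top [594.4 -88.7] [52.6 18.1] 0.208 137 37.1
top [456.7 -89. ] [52.1 18.5] 0.386 146 37.4
top [455.  211.1] [34.9 12.9] -0.442 19 36.2
top [366.5  -0.5] [36.1 10.8] 1.33 45 37.9
jig
top [ 518.  -312.3] [51.7 18.7] 0.113 150 49.0
top [ 512.3 -261.3] [52.1 19.7] 0.085 153 49.3
```

View pics/j11.png

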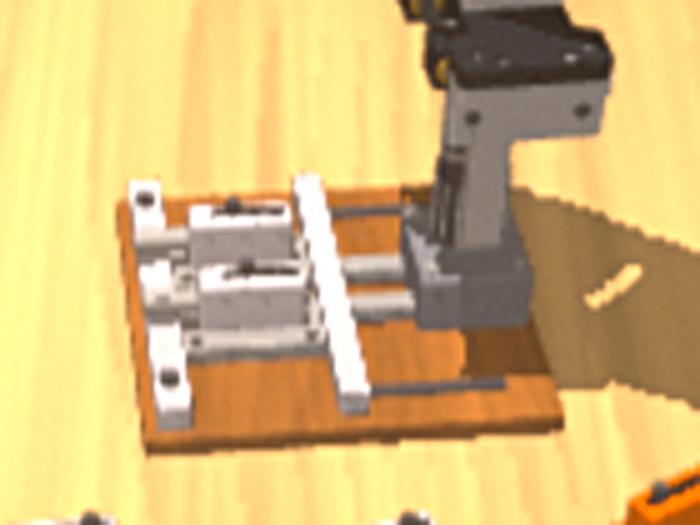

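Call:
drive_tool(
  steps=[
    {"delta_pos": [0,0,0],"yaw": -0.1,"hand": 20},
    {"delta_pos": [0,0,0],"yaw": -0.1,"hand": 20},
    {"delta_pos": [0,0,0],"yaw": 0,"hand": 94},
    {"delta_pos": [0,0,0],"yaw": 0,"hand": 94},
    {"delta_pos": [0,0,0],"yaw": 0,"hand": 94},
  ],
)

```text
clock: 21.8
eef_pos: [403.8, -301.7, 69.3]
eef_rot: [-3.142, 0.0, -0.046]
wrist_force: [-0.9, -0.0, -0.2]
finger_gap: 52.0
```

Call:
drive_tool(
  steps=[
    {"delta_pos": [0,0,0],"yaw": 0,"hand": 94},
    {"delta_pos": [0,0,40],"yaw": 0,"hand": 94},
    {"delta_pos": [0,0,40],"yaw": 0,"hand": 94},
    {"delta_pos": [0,40,0],"yaw": 0,"hand": 54},
    {"delta_pos": [0,40,0],"yaw": 0,"hand": 54},
  ],
)

```text
clock: 22.22
eef_pos: [404.3, -222.2, 151.2]
eef_rot: [3.14, -0.003, -0.049]
wrist_force: [0.8, 0.8, -1.6]
finger_gap: 65.3
```

Call:
drive_tool(
  steps=[
    {"delta_pos": [0,40,0],"yaw": 0.1,"hand": 54},
    {"delta_pos": [0,40,0],"yaw": 0.1,"hand": 54},
    {"delta_pos": [0,0,0],"yaw": 0.1,"hand": 54},
    {"delta_pos": [0,0,0],"yaw": 0,"hand": 54},
  ],
)

```text
clock: 22.55
eef_pos: [404.1, -140.4, 149.8]
eef_rot: [3.141, -0.0, 0.261]
wrist_force: [-0.6, -1.3, 0.4]
finger_gap: 53.5
```

```bash
python3 look.py 12; python3 - <<'E'
from h import *
crop(cam("top"),350,200,460,300,6,"k12.png")
E
```

```text
22.55 [ 404.1 -140.4  149.8] [ 3.141 -0.     0.261] 0.89
side [598.4 -87.3] [60.4 18.3] 0.174 168 37.6
side [455.3 -88.2] [52.8 17.5] 0.364 170 37.7
side [615.  97.] [51.6 17.7] 0.323 228 38.1
side [685.6 273. ] [37.3  8.4] 0.904 91 36.9
jig
side [ 516.8 -311. ] [47.2 18.5] 0.021 108 49.6
side [ 511.5 -260.6] [50.5 22.8] 0.065 135 49.8
top [616.4  96. ] [52.5 17.7] 0.327 137 37.4
top [596.6 -88.8] [56.2 17.9] 0.171 140 36.9
top [462.1 -86.7] [44.8 18.1] 0.383 114 36.5
top [3.665e+02 1.000e-01] [38.3 12.2] 1.253 61 37.6
jig
top [ 515.4 -261.5] [57.1 18.7] 0.094 149 49.3
top [ 517.7 -312.2] [52.2 18.4] 0.102 152 49.0
```

View pics/k12.png

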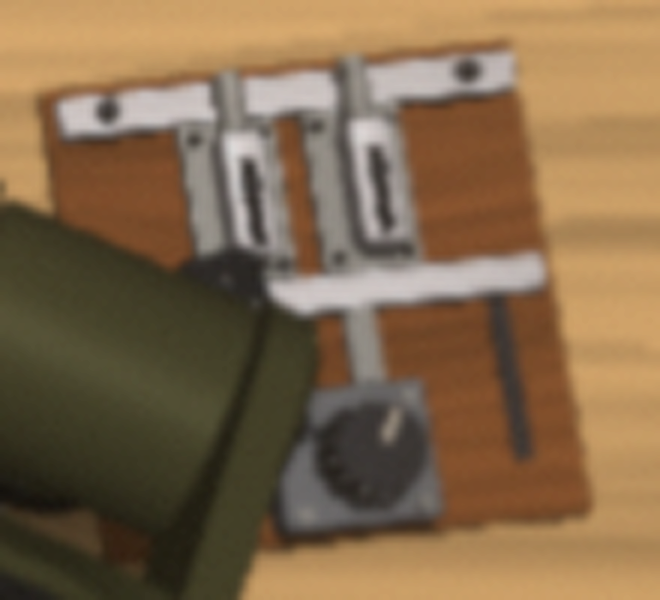

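View pics/j12.png

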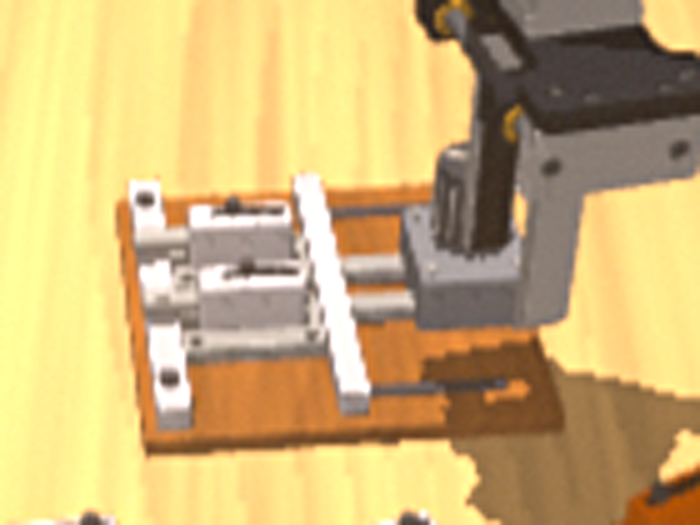

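Call:
drive_tool(
  steps=[
    {"delta_pos": [26,26,0],"yaw": 0.06,"hand": 54},
    {"delta_pos": [26,27,0],"yaw": 0.057,"hand": 54},
    {"delta_pos": [0,0,-40],"yaw": 0,"hand": 54},
    {"delta_pos": [0,0,-39],"yaw": 0,"hand": 54},
    {"delta_pos": [0,0,0],"yaw": 0,"hand": 54},
  ],
  squeeze=25,
)

```text
clock: 23.12
eef_pos: [452.8, -88.5, 64.5]
eef_rot: [-3.136, 0.008, 0.367]
wrist_force: [-1.0, -0.0, -0.4]
finger_gap: 54.4
```

Call:
drive_tool(
  steps=[
    {"delta_pos": [0,0,-25],"yaw": 0,"hand": 54},
    {"delta_pos": [0,0,-15],"yaw": 0,"hand": 54},
    {"delta_pos": [0,0,0],"yaw": 0,"hand": 54},
    {"delta_pos": [0,0,0],"yaw": 0,"hand": 10},
    {"delta_pos": [0,0,0],"yaw": 0,"hand": 10},
  ],
)

```text
clock: 23.53
eef_pos: [456.8, -89.5, 32.2]
eef_rot: [3.14, -0.001, 0.368]
wrist_force: [-1.1, -1.3, 0.0]
finger_gap: 44.0
```

Call:
drive_tool(
  steps=[
    {"delta_pos": [0,0,0],"yaw": 0,"hand": 10},
    {"delta_pos": [0,0,0],"yaw": 0,"hand": 10},
    {"delta_pos": [0,0,0],"yaw": 0,"hand": 10},
    {"delta_pos": [0,0,0],"yaw": 0,"hand": 10},
    {"delta_pos": [0,0,0],"yaw": 0,"hand": 10},
  ],
)

```text
clock: 23.95
eef_pos: [456.2, -88.8, 31.0]
eef_rot: [3.141, -0.0, 0.37]
wrist_force: [-2.5, 0.2, 6.8]
finger_gap: 17.9
```

Call:
drive_tool(
  steps=[
    {"delta_pos": [0,0,40],"yaw": 0,"hand": 10},
    {"delta_pos": [0,0,40],"yaw": 0,"hand": 10},
    {"delta_pos": [5,38,10],"yaw": -0.03,"hand": 10},
    {"delta_pos": [5,38,0],"yaw": -0.03,"hand": 10},
    {"delta_pos": [5,38,0],"yaw": -0.03,"hand": 10},
  ],
)

```text
clock: 24.37
eef_pos: [471.2, 26.4, 121.5]
eef_rot: [3.141, -0.002, 0.277]
wrist_force: [0.3, 0.5, -1.9]
finger_gap: 18.1
```

Call:
drive_tool(
  steps=[
    {"delta_pos": [5,38,0],"yaw": -0.03,"hand": 10},
    {"delta_pos": [5,38,0],"yaw": -0.03,"hand": 10},
    {"delta_pos": [5,38,0],"yaw": -0.03,"hand": 10},
    {"delta_pos": [5,38,0],"yaw": -0.03,"hand": 10},
    {"delta_pos": [5,38,0],"yaw": -0.03,"hand": 10},
  ],
)

```text
clock: 24.78
eef_pos: [495.6, 217.3, 120.3]
eef_rot: [3.141, 0.0, 0.128]
wrist_force: [0.4, -0.9, -1.2]
finger_gap: 18.1
```

Call:
drive_tool(
  steps=[
    {"delta_pos": [5,38,0],"yaw": -0.03,"hand": 10},
    {"delta_pos": [5,38,0],"yaw": -0.03,"hand": 10},
    {"delta_pos": [6,38,0],"yaw": -0.03,"hand": 10},
    {"delta_pos": [6,38,0],"yaw": -0.024,"hand": 10},
    {"delta_pos": [0,0,0],"yaw": 0,"hand": 10},
  ],
)

```text
clock: 25.2
eef_pos: [517.3, 372.6, 119.6]
eef_rot: [-3.141, 0.0, 0.018]
wrist_force: [-1.0, -0.5, -1.5]
finger_gap: 17.5
```

Call:
drive_tool(
  steps=[
    {"delta_pos": [0,0,0],"yaw": 0,"hand": 10},
    {"delta_pos": [0,0,0],"yaw": 0,"hand": 10},
  ],
)

```text
clock: 25.37
eef_pos: [517.6, 366.7, 119.8]
eef_rot: [3.141, 0.001, 0.016]
wrist_force: [-0.3, 0.5, -2.9]
finger_gap: 17.9
```

```bash
python3 look.py 13
```

```text
25.3667 [517.6 366.7 119.8] [3.141e+00 1.000e-03 1.600e-02] 2.11
side [613.6 -88.9] [24. 13.] 0.956 28 38.3
side [622.8  99.7] [53.9 19.4] 0.344 197 38.1
side [685.5 272.5] [38.   9.3] 0.904 94 37.2
jig
side [ 516.9 -311.6] [47.8 19.7] 0.064 107 49.6
side [ 512.4 -261.7] [53.4 23.3] 0.164 139 49.7
top [684.4 248.9] [41.  12.2] -1.169 28 37.4
top [620.3  97.4] [59.5 17.7] 0.327 139 37.3
top [595.8 -89. ] [53.6 18.3] 0.174 135 37.5
top [455.7 210.5] [33.9 10.5] -0.37 18 36.8
jig
top [ 520.8 -312.1] [57.5 19.4] 0.119 154 48.6
top [ 513.  -261.5] [53.1 18.7] 0.113 154 48.7
```

View pics/side13.png

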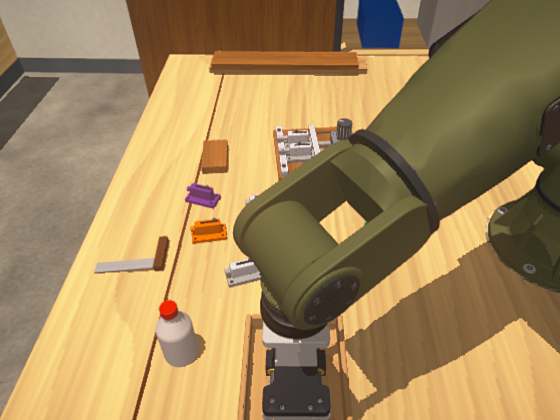

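View pics/top13.png

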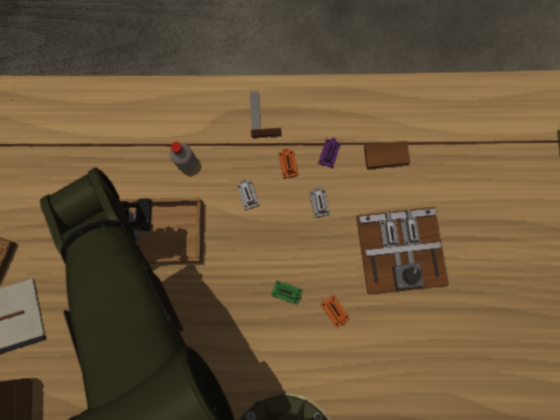

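Call:
drive_tool(
  steps=[
    {"delta_pos": [0,0,-35],"yaw": 0,"hand": 10},
    {"delta_pos": [0,0,-28],"yaw": 0,"hand": 10},
    {"delta_pos": [0,0,-14],"yaw": 0,"hand": 10},
    {"delta_pos": [0,0,-2],"yaw": 0,"hand": 10},
    {"delta_pos": [0,0,0],"yaw": 0,"hand": 10},
  ],
)

```text
clock: 25.88
eef_pos: [518.2, 366.6, 41.5]
eef_rot: [3.141, 0.001, 0.015]
wrist_force: [0.8, -0.8, -1.4]
finger_gap: 17.9
```

Call:
drive_tool(
  steps=[
    {"delta_pos": [0,0,-1],"yaw": 0,"hand": 10},
    {"delta_pos": [0,0,-1],"yaw": 0,"hand": 10},
    {"delta_pos": [0,0,-0.5],"yaw": 0,"hand": 10},
    {"delta_pos": [0,0,0],"yaw": 0,"hand": 10},
    {"delta_pos": [0,0,0],"yaw": 0,"hand": 10},
  ],
)

```text
clock: 26.3
eef_pos: [518.1, 367.3, 39.3]
eef_rot: [-3.141, -0.0, 0.016]
wrist_force: [-0.4, 1.0, -1.5]
finger_gap: 18.0
```

Call:
drive_tool(
  steps=[
    {"delta_pos": [0,0,0],"yaw": 0,"hand": 40},
    {"delta_pos": [0,0,0],"yaw": 0,"hand": 40},
    {"delta_pos": [0,0,0],"yaw": 0,"hand": 40},
    {"delta_pos": [0,0,0],"yaw": 0,"hand": 40},
    {"delta_pos": [0,0,0],"yaw": 0,"hand": 40},
  ],
)

```text
clock: 26.72
eef_pos: [518.0, 367.3, 39.0]
eef_rot: [-3.142, -0.0, 0.016]
wrist_force: [-0.8, -0.4, 0.2]
finger_gap: 39.5
```

Call:
drive_tool(
  steps=[
    {"delta_pos": [0,0,40],"yaw": 0,"hand": 40},
    {"delta_pos": [0,0,40],"yaw": 0,"hand": 40},
    {"delta_pos": [0,0,40],"yaw": 0,"hand": 54},
    {"delta_pos": [0,0,0],"yaw": 0,"hand": 54},
  ],
)

```text
clock: 27.05
eef_pos: [520.3, 368.8, 167.7]
eef_rot: [-3.135, -0.01, 0.016]
wrist_force: [-0.3, 0.5, 1.4]
finger_gap: 49.6
```

Call:
drive_tool(
  steps=[
    {"delta_pos": [14,-38,0],"yaw": 0.045,"hand": 54},
    {"delta_pos": [14,-38,0],"yaw": 0.045,"hand": 54},
    {"delta_pos": [14,-38,0],"yaw": 0.045,"hand": 54},
    {"delta_pos": [14,-38,0],"yaw": 0.045,"hand": 54},
    {"delta_pos": [14,-38,0],"yaw": 0.045,"hand": 54},
  ],
)

```text
clock: 27.47
eef_pos: [588.3, 175.5, 159.0]
eef_rot: [3.142, -0.0, 0.243]
wrist_force: [-0.4, 1.0, -0.4]
finger_gap: 53.9
```

Call:
drive_tool(
  steps=[
    {"delta_pos": [14,-38,0],"yaw": 0.045,"hand": 54},
    {"delta_pos": [14,-38,0],"yaw": 0.041,"hand": 54},
    {"delta_pos": [0,-4.5,0],"yaw": 0,"hand": 54},
    {"delta_pos": [0,0,0],"yaw": 0,"hand": 54},
  ],
)

```text
clock: 27.8
eef_pos: [616.4, 94.5, 158.6]
eef_rot: [3.142, 0.0, 0.323]
wrist_force: [0.3, 1.3, -0.5]
finger_gap: 54.2
```

```bash
python3 look.py 14; python3 - <<'E'
from h import *
for n in("top","side"):
    c=cam(n); P=cloud(c); comps(P,41,53,(455,585),(230,405),15)
E
```

```text
27.8 [616.4  94.5 158.6] [3.142 0.    0.323] 1.34
side [615.9  96.8] [52.6 18.5] 0.303 235 37.7
side [685.3 272.8] [37.1  8.5] 0.896 84 37.0
side [523.  374.3] [62.8 13.6] -0.229 191 37.8
jig
side [ 516.9 -312.3] [47.7 20. ] 0.064 112 49.5
side [ 511.6 -262.8] [50.9 22.7] 0.067 143 49.6
top [594.7 -89.2] [51.7 17.9] 0.168 137 37.4
top [528.9 412.7] [120.5   9. ] -0.042 80 36.7
top [522.1 366.2] [61.6 14.7] 0.018 57 38.0
top [367.5  -5.3] [50.1 17.8] 1.229 143 36.9
jig
top [ 518.5 -312.5] [52.  19.1] 0.129 154 49.3
top [ 512.1 -261.2] [52.  18.6] 0.092 152 49.0
[519.3 367.6] [53.7 19.4] 0.0611 152 z 46.0 med [519.1 367.6]
[516.3 368. ] [51.3 19.3] 0.0302 509 z 46.8 med [517.9 369.8]
```

View pics/side14.png

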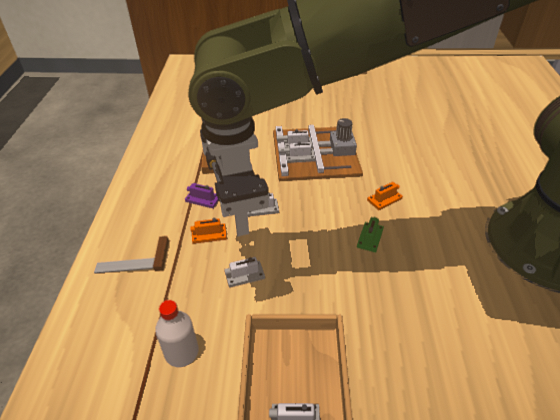

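View pics/top14.png

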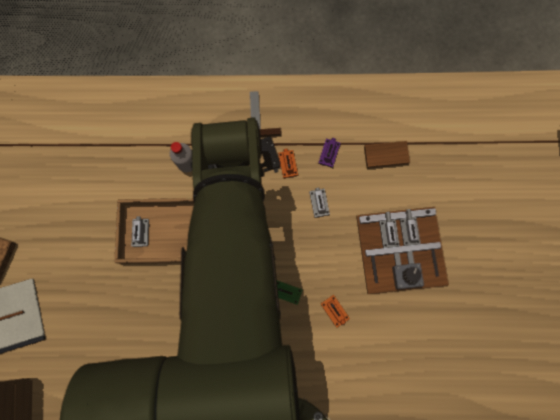

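Call:
drive_tool(
  steps=[
    {"delta_pos": [0,0,-40],"yaw": 0,"hand": 54},
    {"delta_pos": [0,0,-40],"yaw": 0,"hand": 54},
    {"delta_pos": [0,0,-30],"yaw": 0,"hand": 54},
    {"delta_pos": [0,0,-18.5],"yaw": 0,"hand": 54},
    {"delta_pos": [0,0,0],"yaw": 0,"hand": 54},
  ],
)

```text
clock: 28.42
eef_pos: [613.5, 97.9, 26.1]
eef_rot: [-3.14, 0.007, 0.328]
wrist_force: [-0.1, -0.0, -0.4]
finger_gap: 53.6
```

Call:
drive_tool(
  steps=[
    {"delta_pos": [0,0,0],"yaw": 0,"hand": 54},
    {"delta_pos": [0,0,0],"yaw": 0,"hand": 10},
    {"delta_pos": [0,0,0],"yaw": 0,"hand": 10},
    {"delta_pos": [0,0,0],"yaw": 0,"hand": 10},
    {"delta_pos": [0,0,0],"yaw": 0,"hand": 10},
  ],
)

```text
clock: 28.83
eef_pos: [616.5, 96.9, 31.6]
eef_rot: [3.141, -0.002, 0.327]
wrist_force: [0.8, -0.5, -0.1]
finger_gap: 30.8
```

Call:
drive_tool(
  steps=[
    {"delta_pos": [0,0,0],"yaw": 0,"hand": 10},
    {"delta_pos": [0,0,0],"yaw": 0,"hand": 10},
    {"delta_pos": [0,0,0],"yaw": 0,"hand": 10},
  ],
)

```text
clock: 29.08
eef_pos: [616.2, 96.7, 30.9]
eef_rot: [3.141, -0.0, 0.327]
wrist_force: [-1.7, -0.5, 3.4]
finger_gap: 17.7
```

Call:
drive_tool(
  steps=[
    {"delta_pos": [0,0,40],"yaw": 0,"hand": 10},
    {"delta_pos": [0,0,40],"yaw": 0,"hand": 10},
    {"delta_pos": [-16,36,10],"yaw": -0.05,"hand": 10},
    {"delta_pos": [-16,36,0],"yaw": -0.05,"hand": 10},
    {"delta_pos": [-16,36,0],"yaw": -0.05,"hand": 10},
  ],
)

```text
clock: 29.5
eef_pos: [567.6, 205.6, 121.4]
eef_rot: [-3.141, -0.002, 0.173]
wrist_force: [1.0, 0.1, -1.2]
finger_gap: 17.3
```

Call:
drive_tool(
  steps=[
    {"delta_pos": [-16,36,0],"yaw": -0.05,"hand": 10},
    {"delta_pos": [-16,36,0],"yaw": -0.05,"hand": 10},
    {"delta_pos": [-17,36,0],"yaw": -0.06,"hand": 10},
    {"delta_pos": [0,2.5,0],"yaw": 0,"hand": 10},
    {"delta_pos": [0,0,0],"yaw": 0,"hand": 10},
  ],
)

```text
clock: 29.92
eef_pos: [517.9, 317.0, 120.2]
eef_rot: [3.141, 0.001, 0.02]
wrist_force: [1.2, -0.5, -2.8]
finger_gap: 17.8
```

Call:
drive_tool(
  steps=[
    {"delta_pos": [0,0,0],"yaw": 0,"hand": 10},
    {"delta_pos": [0,0,-35],"yaw": 0,"hand": 10},
    {"delta_pos": [0,0,-28],"yaw": 0,"hand": 10},
    {"delta_pos": [0,0,-14],"yaw": 0,"hand": 10},
    {"delta_pos": [0,0,-2],"yaw": 0,"hand": 10},
  ],
)

```text
clock: 30.33
eef_pos: [518.9, 313.2, 38.9]
eef_rot: [3.14, 0.003, 0.015]
wrist_force: [-0.4, -0.7, -1.2]
finger_gap: 17.5
```

Call:
drive_tool(
  steps=[
    {"delta_pos": [0,0,0],"yaw": 0,"hand": 10},
    {"delta_pos": [0,0,-1],"yaw": 0,"hand": 10},
    {"delta_pos": [0,0,-1],"yaw": 0,"hand": 10},
    {"delta_pos": [0,0,-0.5],"yaw": 0,"hand": 10},
    {"delta_pos": [0,0,0],"yaw": 0,"hand": 10},
  ],
)

```text
clock: 30.75
eef_pos: [519.2, 315.2, 39.4]
eef_rot: [-3.141, -0.001, 0.017]
wrist_force: [-0.6, -0.2, -1.7]
finger_gap: 17.9
```

Call:
drive_tool(
  steps=[
    {"delta_pos": [0,0,0],"yaw": 0,"hand": 10},
    {"delta_pos": [0,0,0],"yaw": 0,"hand": 40},
    {"delta_pos": [0,0,0],"yaw": 0,"hand": 40},
    {"delta_pos": [0,0,0],"yaw": 0,"hand": 40},
    {"delta_pos": [0,0,0],"yaw": 0,"hand": 40},
  ],
)

```text
clock: 31.17
eef_pos: [519.1, 315.3, 39.1]
eef_rot: [-3.141, -0.0, 0.017]
wrist_force: [-0.3, 0.0, -0.3]
finger_gap: 39.0
```

Call:
drive_tool(
  steps=[
    {"delta_pos": [0,0,0],"yaw": 0,"hand": 40},
    {"delta_pos": [0,0,40],"yaw": 0,"hand": 40},
    {"delta_pos": [0,0,40],"yaw": 0,"hand": 40},
    {"delta_pos": [0,0,40],"yaw": 0,"hand": 54},
    {"delta_pos": [0,0,0],"yaw": 0,"hand": 54},
  ],
)

```text
clock: 31.58
eef_pos: [521.4, 316.6, 167.4]
eef_rot: [-3.136, -0.011, 0.017]
wrist_force: [0.9, -0.0, 1.0]
finger_gap: 50.2
```

Call:
drive_tool(
  steps=[
    {"delta_pos": [7,-37,0],"yaw": 0.015,"hand": 54},
    {"delta_pos": [7,-37,0],"yaw": 0.015,"hand": 54},
    {"delta_pos": [7,-37,0],"yaw": 0.015,"hand": 54},
    {"delta_pos": [7,-37,0],"yaw": 0.015,"hand": 54},
    {"delta_pos": [7,-37,0],"yaw": 0.015,"hand": 54},
  ],
)

```text
clock: 32.0
eef_pos: [554.0, 128.6, 158.9]
eef_rot: [-3.142, -0.0, 0.093]
wrist_force: [0.8, 1.1, -0.7]
finger_gap: 54.4
```

Call:
drive_tool(
  steps=[
    {"delta_pos": [7,-37,0],"yaw": 0.015,"hand": 54},
    {"delta_pos": [7,-37,0],"yaw": 0.015,"hand": 54},
    {"delta_pos": [7,-37,0],"yaw": 0.015,"hand": 54},
    {"delta_pos": [7,-37,0],"yaw": 0.015,"hand": 54},
    {"delta_pos": [7,-37,0],"yaw": 0.015,"hand": 54},
  ],
)

```text
clock: 32.42
eef_pos: [589.0, -56.6, 158.9]
eef_rot: [3.142, -0.0, 0.168]
wrist_force: [1.3, 0.4, 0.1]
finger_gap: 53.8
```

Call:
drive_tool(
  steps=[
    {"delta_pos": [5.5,-34,0],"yaw": 0.008,"hand": 54},
    {"delta_pos": [0,0,0],"yaw": 0,"hand": 54},
    {"delta_pos": [0,0,0],"yaw": 0,"hand": 54},
  ],
)

```text
clock: 32.67
eef_pos: [594.4, -90.3, 158.5]
eef_rot: [-3.141, 0.0, 0.172]
wrist_force: [0.2, 0.2, -0.8]
finger_gap: 54.1
```

```bash
python3 look.py 15; python3 - <<'E'
from h import *
for n in("top","side"):
    c=cam(n); P=cloud(c); comps(P,41,53,(455,585),(230,405),15)
crop(c,180,240,380,420,4,"d15.png")
E
```

```text
32.6667 [594.4 -90.3 158.5] [-3.141  0.     0.172] 1.19
side [594.  -87.7] [51.6 19. ] 0.126 160 37.8
side [524.  321.9] [61.3 12. ] -0.186 179 37.3
side [523.1 374.1] [62.7 14. ] -0.243 188 38.0
jig
side [ 518.1 -311.1] [49.6 19.7] 0.003 109 49.4
side [ 514.7 -260.8] [59.  19.7] 0.19 144 49.9
top [685.7 245.8] [39.7  9.4] -1.049 30 38.3
top [577.9 410.1] [38.4 18.7] -0.551 29 34.9
top [531.5 365.2] [41.9 12.6] 0.126 43 38.0
top [524.4 314.4] [61.4 14.4] 0.089 50 37.9
jig
top [ 519.6 -312.2] [53.9 18.1] 0.144 152 48.9
top [ 511.7 -261.3] [50.4 18.2] 0.109 151 49.2
[517.8 367.3] [52.1 18.8] 0.0751 145 z 46.1 med [519.9 368. ]
[519.1 316.8] [49.4 18.1] -0.0035 139 z 46.7 med [518.5 316. ]
[518.4 315.9] [50.9 18.7] 0.0368 402 z 46.7 med [519.9 318.3]
[516.3 368. ] [51.1 18.7] 0.0325 512 z 46.9 med [517.9 369.9]
```

View pics/side15.png

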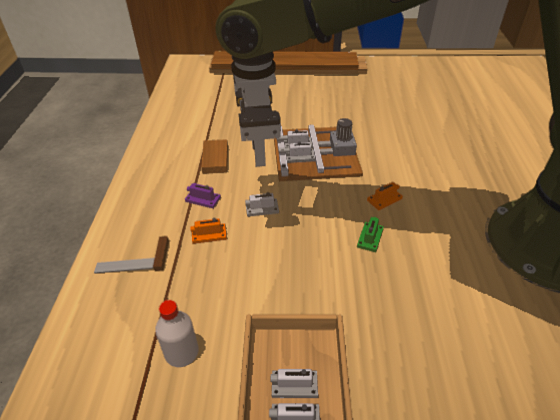

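Call:
drive_tool(
  steps=[
    {"delta_pos": [0,0,-40],"yaw": 0,"hand": 54},
    {"delta_pos": [0,0,-40],"yaw": 0,"hand": 54},
    {"delta_pos": [0,0,-30],"yaw": 0,"hand": 54},
    {"delta_pos": [0,0,-18.5],"yaw": 0,"hand": 54},
    {"delta_pos": [0,0,0],"yaw": 0,"hand": 54},
  ],
)

```text
clock: 33.28
eef_pos: [592.4, -87.2, 26.4]
eef_rot: [-3.139, 0.006, 0.176]
wrist_force: [-1.0, -0.1, -0.1]
finger_gap: 53.6
```

Call:
drive_tool(
  steps=[
    {"delta_pos": [0,0,0],"yaw": 0,"hand": 54},
    {"delta_pos": [0,0,0],"yaw": 0,"hand": 10},
    {"delta_pos": [0,0,0],"yaw": 0,"hand": 10},
    {"delta_pos": [0,0,0],"yaw": 0,"hand": 10},
    {"delta_pos": [0,0,0],"yaw": 0,"hand": 10},
  ],
)

```text
clock: 33.7
eef_pos: [594.9, -88.8, 31.5]
eef_rot: [3.141, -0.002, 0.175]
wrist_force: [-1.3, -1.3, -0.2]
finger_gap: 30.9
```

Call:
drive_tool(
  steps=[
    {"delta_pos": [0,0,0],"yaw": 0,"hand": 10},
    {"delta_pos": [0,0,0],"yaw": 0,"hand": 10},
    {"delta_pos": [0,0,0],"yaw": 0,"hand": 10},
  ],
)

```text
clock: 33.95
eef_pos: [594.7, -88.9, 30.9]
eef_rot: [3.141, -0.001, 0.175]
wrist_force: [0.3, -0.4, 3.9]
finger_gap: 17.9
```

Call:
drive_tool(
  steps=[
    {"delta_pos": [0,0,40],"yaw": 0,"hand": 10},
    {"delta_pos": [0,0,40],"yaw": 0,"hand": 10},
    {"delta_pos": [-7.5,35,10],"yaw": -0.016,"hand": 10},
    {"delta_pos": [-7.5,35,0],"yaw": -0.016,"hand": 10},
    {"delta_pos": [-7.5,35,0],"yaw": -0.016,"hand": 10},
  ],
)

```text
clock: 34.37
eef_pos: [571.7, 17.1, 121.3]
eef_rot: [3.141, -0.001, 0.125]
wrist_force: [-0.2, 0.5, -2.6]
finger_gap: 18.2
```

Call:
drive_tool(
  steps=[
    {"delta_pos": [-7.5,35,0],"yaw": -0.016,"hand": 10},
    {"delta_pos": [-7.5,35,0],"yaw": -0.016,"hand": 10},
    {"delta_pos": [-7.5,35,0],"yaw": -0.016,"hand": 10},
    {"delta_pos": [-7.5,35,0],"yaw": -0.016,"hand": 10},
    {"delta_pos": [-7.5,35,0],"yaw": -0.016,"hand": 10},
  ],
)

```text
clock: 34.78
eef_pos: [533.7, 192.9, 120.3]
eef_rot: [3.142, 0.0, 0.046]
wrist_force: [1.5, -0.1, -2.5]
finger_gap: 17.6
```

Call:
drive_tool(
  steps=[
    {"delta_pos": [-7.5,35,0],"yaw": -0.016,"hand": 10},
    {"delta_pos": [-7.5,35,0],"yaw": -0.015,"hand": 10},
    {"delta_pos": [0,2.5,0],"yaw": 0,"hand": 10},
    {"delta_pos": [0,0,0],"yaw": 0,"hand": 10},
    {"delta_pos": [0,0,0],"yaw": 0,"hand": 10},
  ],
)

```text
clock: 35.2
eef_pos: [519.4, 263.4, 120.1]
eef_rot: [3.141, 0.001, 0.016]
wrist_force: [0.5, -0.5, -2.1]
finger_gap: 18.1
```

Call:
drive_tool(
  steps=[
    {"delta_pos": [0,0,-35],"yaw": 0,"hand": 10},
    {"delta_pos": [0,0,-28],"yaw": 0,"hand": 10},
    {"delta_pos": [0,0,-14],"yaw": 0,"hand": 10},
    {"delta_pos": [0,0,-2],"yaw": 0,"hand": 10},
    {"delta_pos": [0,0,0],"yaw": 0,"hand": 10},
  ],
)

```text
clock: 35.62
eef_pos: [519.6, 262.4, 40.8]
eef_rot: [3.141, 0.001, 0.014]
wrist_force: [-0.4, 0.5, -1.8]
finger_gap: 17.8
```

Call:
drive_tool(
  steps=[
    {"delta_pos": [0,0,-1],"yaw": 0,"hand": 10},
    {"delta_pos": [0,0,-1],"yaw": 0,"hand": 10},
    {"delta_pos": [0,0,-0.5],"yaw": 0,"hand": 10},
    {"delta_pos": [0,0,0],"yaw": 0,"hand": 10},
    {"delta_pos": [0,0,0],"yaw": 0,"hand": 10},
  ],
)

```text
clock: 36.03
eef_pos: [519.6, 263.8, 39.3]
eef_rot: [-3.141, -0.0, 0.016]
wrist_force: [-0.5, -0.5, -2.0]
finger_gap: 18.0
```

Call:
drive_tool(
  steps=[
    {"delta_pos": [0,0,0],"yaw": 0,"hand": 40},
    {"delta_pos": [0,0,0],"yaw": 0,"hand": 40},
    {"delta_pos": [0,0,0],"yaw": 0,"hand": 40},
    {"delta_pos": [0,0,0],"yaw": 0,"hand": 40},
    {"delta_pos": [0,0,0],"yaw": 0,"hand": 40},
  ],
)

```text
clock: 36.45
eef_pos: [519.5, 263.8, 39.1]
eef_rot: [-3.141, -0.0, 0.016]
wrist_force: [0.5, -0.2, -0.1]
finger_gap: 39.7
```

Call:
drive_tool(
  steps=[
    {"delta_pos": [0,0,40],"yaw": 0,"hand": 40},
    {"delta_pos": [0,0,40],"yaw": 0,"hand": 40},
    {"delta_pos": [0,0,40],"yaw": 0,"hand": 54},
    {"delta_pos": [-10,-40,0],"yaw": 0,"hand": 54},
    {"delta_pos": [-10,-40,0],"yaw": 0,"hand": 54},
  ],
)

```text
clock: 36.87
eef_pos: [500.0, 184.1, 161.2]
eef_rot: [-3.14, -0.005, 0.018]
wrist_force: [0.9, -0.1, -1.4]
finger_gap: 53.5
```

Call:
drive_tool(
  steps=[
    {"delta_pos": [-10,-40,0],"yaw": 0,"hand": 54},
    {"delta_pos": [-10,-40,0],"yaw": 0,"hand": 54},
    {"delta_pos": [-10,-40,0],"yaw": 0,"hand": 54},
    {"delta_pos": [-10,-40,0],"yaw": 0,"hand": 54},
    {"delta_pos": [0,0,0],"yaw": 0,"hand": 54},
  ],
)

```text
clock: 37.28
eef_pos: [458.2, 18.9, 159.1]
eef_rot: [3.141, 0.0, 0.011]
wrist_force: [0.6, 0.8, 0.1]
finger_gap: 53.7
```

```bash
python3 look.py 16; python3 - <<'E'
from h import *
for n in("top","side"):
    c=cam(n); P=cloud(c); comps(P,41,53,(455,585),(230,405),15); comps(P,20,32,(340,640),(-430,-190))
    if n=="top": crop(c,80,130,460,310,2,"d16t.png")
E
```

```text
37.2833 [458.2  18.9 159.1] [3.141 0.    0.011] 1.52
side [685.4 273.9] [37.2  8.2] 0.893 90 37.7
side [523.7 271.7] [59.5 11.3] -0.167 170 37.1
side [524.2 322.5] [61.7 12.3] -0.194 181 37.3
side [522.8 374. ] [62.8 13. ] -0.208 189 37.7
jig
side [ 523.  -310.8] [59.3 20.7] -0.019 116 49.6
side [ 510.7 -261.2] [51.2 21.5] 0.166 143 49.7
top [684.7 248.9] [41.1 10.4] -1.177 28 38.7
top [522.3 365.9] [61.  14.6] 0.029 59 36.6
top [462.2 209.9] [45.6 12.3] -0.27 25 38.5
jig
top [ 518.  -312.3] [51.7 18.5] 0.11 152 49.4
top [ 512.9 -260.7] [53.1 19.1] 0.121 160 49.1
[520.5 367.9] [56. 18.] 0.0654 144 z 46.3 med [518.9 367.1]
[520.3 263.6] [51.9 18.7] 0.0466 150 z 46.0 med [521.2 263.1]
[518.3 317.3] [50.8 18.1] 0.0085 133 z 46.0 med [519.4 316.2]
[ 561.6 -347.8] [62.3 27.8] -1.3379 169 z 25.4 med [ 564.5 -346. ]
[ 500.9 -289.4] [185.4 129.9] -1.4619 1132 z 24.9 med [ 486.8 -279.2]
[519.  265.2] [50.8 17.4] 0.0215 340 z 46.5 med [519.1 267.4]
[518.4 316.6] [51.  18.3] 0.0304 405 z 46.8 med [518.6 318.1]
[516.4 368. ] [51.1 19.3] 0.03 511 z 46.9 med [517.9 370. ]
[ 506.  -277.5] [197.1  75.6] 1.01 436 z 25.7 med [ 517.5 -253.5]
[ 564.6 -357.3] [45.6 15.5] -1.5296 58 z 26.9 med [ 564.7 -355.7]
[ 542.6 -304. ] [50.8 38.3] 0.1909 104 z 26.4 med [ 550.5 -304.4]
```

View pics/side16.png

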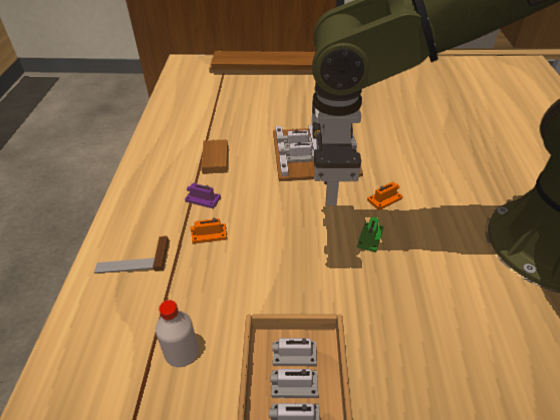

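View pics/d16t.png

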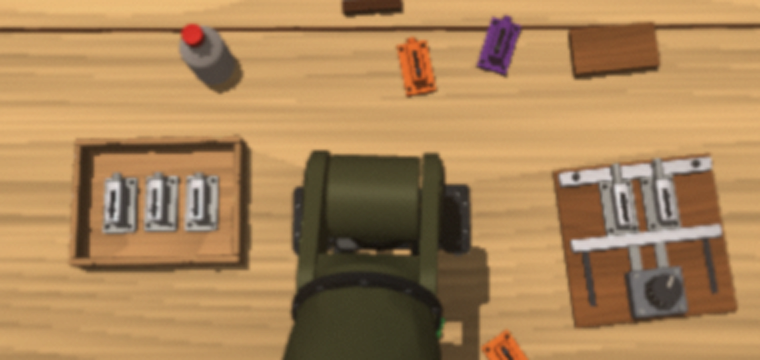

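View pics/j16.png

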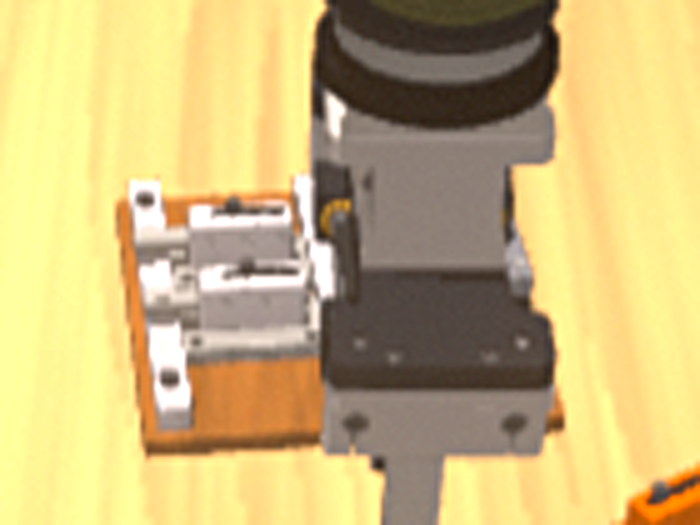

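```bash
python3 -c "
from cell import manip
print(manip.sign_off())"
```

```text
the job is handed in; nothing more can be done
None
```

The job is done and handed in at about 37 s on the robot's clock. Sign-off gave no verdict.

- **Clamp:** I wound the knob back about 3 rad, which opened the gap to about 90 mm. Both latches with bolts shot out went flat on the bed, side by side with their bolts over the fence. I then turned the knob clockwise about 3.3 rad. Over roughly the last rad the pictures showed the jaw standing still while the knob turned, with about 0.2 N m measured at the wrist. I took that as the clutch clicking.
- **Drawer:** the three latches with bolts drawn in lie flat on the drawer floor, about 52 mm apart. One of them was knocked about 2–3 cm aside during the run, so I measured it again before picking it up.
- **Last pictures:** both clamped latches sit against the fence and the jaw has not moved. All three drawer latches are level, with housing tops at 46–47 mm. The bolts, bottle, square, offcut and coloured look-alikes look unchanged.
- **Not measured:** I did not measure how far any bolt sticks out; I only judged them by eye in the pictures. The angles read from the pictures scatter by up to about 0.1 rad because of low resolution and partial blocking. None of the checks failed.

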